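Try the sleeves on the pin gauge and hold up the fit

TASK

Slide the steel sleeve that fits the pin gauge over the pin, right down onto the collar, and put the other one, whose bore is too small, in the scrap tray. Then draw the gauge with its sleeve up out of the wooden holder and tip it over half way to level (or further, up to level), pin tip still the higher end and sleeve still against the collar. Finish while holding it there, still and in the gripper alone, its low end at least 20 cm above the bench; leave the other things alone.

Things in the scene. Friction and masses are not known exactly. Their poses are not given: they have to be found in the camera images.
- gauge: loose turned steel pin gauge, 0.32 kg, upright in the holder at the start. Origin on its axis at the collar's underside, z along the axis to the tip. Collar 40 mm diameter, z 0 to 8 mm; pin 20 mm diameter, z 8 to 72 mm, its last 5 mm tapering to 12 mm; shank 24 mm diameter, 40 mm long below the collar. With a sleeve on the collar the pin's top 36 mm stay bare for gripping
- gauge_tip (a point): centre of the gauge pin's tip, 72 mm from the gauge's origin along its axis
- gauge_foot (a point): centre of the free end of the gauge's shank, 40 mm from the gauge's origin on the other side from the tip
- holder: wooden block fixed to the bench, 100 x 80 x 55 mm tall, with one upright blind hole 27 mm wide and 45 mm deep in the middle of its top, in which the gauge stands with its collar on the block's top. Origin: centre of its underside, right under the hole; x along the 100 mm side, z up
- sleeve_wide: loose plain steel sleeve, outside diameter 36 mm, 28 mm long, bore 23 mm right through (thin wall): the one that fits the 20 mm gauge pin. Stands on end on the bench. Origin: centre of its lower end, z along its axis, upward. About 0.12 kg. Changes places with the other sleeve
- sleeve_narrow: loose plain steel sleeve, outside diameter 36 mm, 28 mm long, bore only 15 mm (thick wall): does not go on the gauge pin, scrap. Stands on end on the bench. Origin: centre of its lower end, z along its axis, upward. About 0.15 kg
- scrap_tray: grey open scrap tray fixed to the bench, 160 x 140 mm, 30 mm tall, walls and floor 4 mm. Origin: centre of its underside; x along the 160 mm side
- wrench: bystander, to be left alone: open wrench lying flat. Origin on its underside
- brush: bystander, to be left alone: bench brush lying flat. Origin on its underside
- hammer: bystander, to be left alone: hammer lying flat. Origin on its underside
- vblock: bystander, to be left alone: steel V-block 60 x 45 x 35 mm. Origin on its underside
- oil_can: bystander, to be left alone: closed can, 60 mm diameter, 70 mm tall. Origin on its underside
- jar: bystander, to be left alone: closed jar, 66 mm diameter, 70 mm tall. Origin on its underside
Mind the look-alikes: they are no part of the job. Leave any yellow look-alike of the sleeve_wide alone. Leave any yellow look-alike of the sleeve_narrow alone.

How it is judged:
By the outcome, as a careful person would: the job done as asked, in the order asked, and still so for the second after the job is handed in, while the arm keeps its last pose, push and grip.
It also fails if it takes over 70 s, if anything falls off the work surface, if the arm or the gripper's body presses on something with over 40 N, if the wrist force passes 120 N, or if a joint passes its speed limit or range.

ROBOT

A 6-joint arm with a two-finger parallel gripper is mounted at the origin on the work surface. World frame = base frame: x ahead of the robot, y to its left, z up, the work surface at z = 0. Lengths are in m, angles in rad, forces in N, time in s.
With the tool pointing down it reaches from about 0.375 to 0.9 m from the base axis. Payload 3.1 kg.
Tool frame: the origin (TCP) lies at the very end of the fingers, on their centre line; the grasp point (between the pads) lies 19 mm behind it; x points along the fingers, y is the direction in which the jaws open and shut, and the axes are right-handed (so a half turn about x gives the same grasp; the last joint's range is limited). The gripper opens to 85 mm and grips with 20 to 120 N. Pads are 22 mm wide; open, the fingers measure 114 mm over their backs; the gripper's body (76 mm by 85 mm) begins 54 mm behind the grasp point. The pads swing forward as they close: fully open they stand 13 mm farther back than shut.
Start: joints at [-1.294, 0.527, 1.433, -0, 1.181, -0.178], TCP at [0.275, -0.561, 0.205] pointing down, gripper open.
Joint ranges: [-3.08, 3.08], [-0.75, 2.2], [0.22, 2.44], [-1.43, 4.57], [0, 2.65], [-2.85, 2.85]. Speed limits (rad/s): [2.79, 2.79, 3.14, 3.14, 3.14, 3.14].

INTERFACE

Orientations are given as a unit quaternion [x, y, z, w].
In Python, from station import manip gives the robot as it stands.
- The arm moves only by the shell command python3 -m jog 'ROWS' [FORCE]. ROWS is a JSON object of lists of equal length, an entry for each row: "linear": the shift along the tool's x, y, z in cm, a list of three; "twist": the turn about the tool's x in rad; "claw": the opening, from -1 (shut) to 1 (fully open). A call has 1 to 20 rows; each row is the pose to reach, as a shift and turn from the pose commanded when the call began, along the tool's axes at that moment; what a row does not reach only later rows make up. A row lasts 1/12 s, in which the tool goes at most 41.7 mm and 7.16 degrees, less where a joint would pass 70% of its speed; a pose out of reach is approached as far as the arm can. A call with a gripper value outside its range is refused whole. The fingers move at their own pace and stop on an object; FORCE is the grip in N (left out, the last holds). Time passes only in rows, so rows that repeat a pose let the fingers close. It gives the time, the measured TCP pose, the force and the opening at its end, in the units of the state.
- manip.sense(): the state, without advancing time (a new reading comes with each control period).
- manip.snapshot(name): name is "scene" or "top" or "wrist"; returns a dict with "pixels" (400x640x3 uint8, red, green, blue), "camera_matrix" (3x3 intrinsics, pixels), "R" (3x3) and "t" (3): a world point X has camera coordinates R X + t. Camera axes: x right, y down, z forward; pixel columns grow to the right and rows downward; lengths in m; the calibration is good to about 2 mm. A picture is of the moment at which its call begins. There is no depth.
- manip.sign_off(): hands the job in, once; it reports no verdict.
The state is a dict: "t": time; "q": joint angles; "qd": joint speeds; "tau": joint torques, N m; "tcp_pos": TCP position; "tool_rot": TCP orientation; "force": force on the tool from outside, world axes, zero at the start; "ft_torque": the same for the moment, N m; "finger_gap": opening from 0.0 (shut) to 1.0 (fully open).
Only numpy, scipy, OpenCV 4.12 (cv2) and the standard library are available. Lean on these libraries where they do the work, as an engineer would, in place of code of your own. Each camera call takes 0.05 s, during which the arm holds its last target.

## Working session

There is one attempt and no reset: what is moved stays moved. The work goes in short steps, Python scripts to look and compute and a shell command to move; the robot and the scene stay as the last step left them, time stands still between calls to the robot, and variables do not carry over. Pictures are saved under pics/ and viewed, and the job is handed in when it is done.

```bash
ls; mkdir -p pics; cat > h.py <<'E'
import numpy as np, cv2
from station import manip
def snap(n,f):
    s=manip.snapshot(n); cv2.imwrite('pics/'+f,s['pixels'][:,:,::-1]); 
    np.savez('pics/'+f[:-4]+'.npz',**s); return s
def ray(s,u,v,z):
    K,R,t=[np.array(s[k]) for k in('camera_matrix','R','t')]
    d=R.T@np.linalg.solve(K,[u,v,1]); c=-R.T@t
    return c+d*(z-c[2])/d[2]
def proj(s,X):
    K,R,t=[np.array(s[k]) for k in('camera_matrix','R','t')]
    p=K@(R@np.array(X)+t); return p[:2]/p[2]
E
python3 - <<'E'
from h import *
for n in('scene','top','wrist'):
    s=snap(n,n+'0.png'); print(n,-np.array(s['R']).T@s['t'],s['camera_matrix'][0][0])
print(manip.sense())
E
```

```text
pics
scene [1.13718889 0.18079839 0.72577125] 383.0392984384782
top [0.46023964 0.04220682 1.17774498] 460.3072474890765
wrist [ 0.33298656 -0.53157916  0.37280127] 347.60721497061786
{'t': 0.15, 'q': array([-1.29450258e+00,  5.28268192e-01,  1.43360963e+00, -2.66748617e-05,
        1.18142313e+00, -1.78519540e-01]), 'qd': array([-4.97660234e-04, -2.72630129e-03, -3.64913378e-03, -1.84999406e-03,
       -1.03870097e-03, -3.79302531e-05]), 'tau': array([ 1.01742075e-04, -4.42744160e+01, -1.78276706e+01, -3.77129136e-04,
        5.53983773e-03, -2.40168077e-05]), 'tcp_pos': array([ 0.27440055, -0.5608722 ,  0.20394838]), 'tool_rot': array([-0.68886257, -0.16002469,  0.68893902, -0.15881903]), 'force': array([-0.36792087, -0.18002278,  0.70439378]), 'ft_torque': array([-0.03551908,  0.04383748, -0.02121424]), 'finger_gap': 0.9976316350109106}
```

View pics/scene0.png

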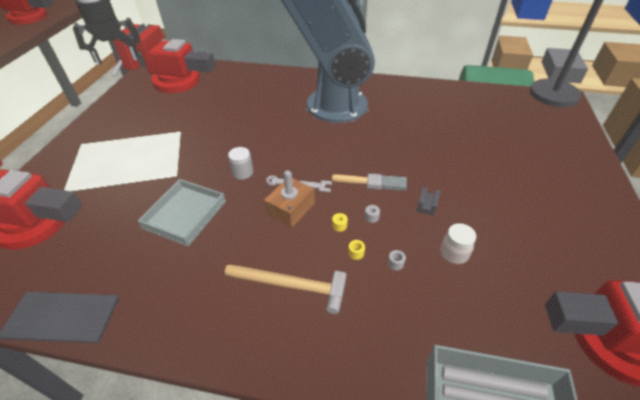

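View pics/top0.png

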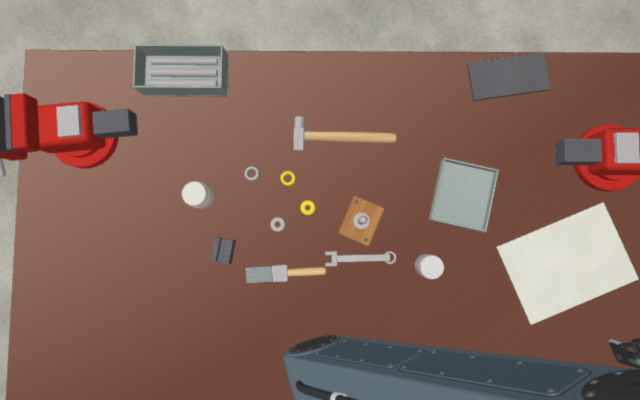

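View pics/wrist0.png

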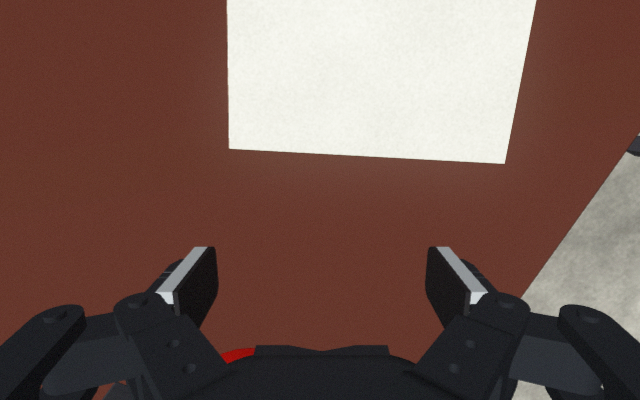

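Top view: steel rings are at (251,173) and (277,224), with yellow look-alikes at (288,178) and (308,208) that I'll leave alone. The gauge and holder are at (362,220) and the tray at (464,195). Next I'll enlarge the rings.

```bash
python3 - <<'E'
from h import *
s=np.load('pics/top0.npz'); im=s['pixels'][:,:,::-1]
c=im[150:280,235:400]; cv2.imwrite('pics/crop1.png',cv2.resize(c,None,fx=4.5,fy=4.5,interpolation=cv2.INTER_CUBIC))
for n,u,v,z in [('A',251.5,173,.028),('B',277.5,224.3,.028),('Y1',288,178,.028),('Y2',308,208,.028),('gauge',362,220,.063)]: print(n,ray(s,u,v,z))
print([ray(s,*p,.03)[:2].round(3) for p in[(445,158),(498,168),(487,231),(430,220)]])
print([ray(s,*p,.055)[:2].round(3) for p in[(354,197),(384,211),(370,245),(339,231)]])
E
```

```text
A [0.61994027 0.23889981 0.028     ]
B [0.491219   0.17150696 0.028     ]
Y1 [0.60779299 0.14674127 0.028     ]
Y2 [0.53248286 0.09569205 0.028     ]
gauge [ 0.50198968 -0.0369632   0.063     ]
[array([ 0.66 , -0.248]), array([ 0.636, -0.38 ]), array([ 0.478, -0.35 ]), array([ 0.504, -0.209])]
[array([ 0.558, -0.018]), array([ 0.525, -0.091]), array([ 0.442, -0.057]), array([0.475, 0.018])]
```

View pics/crop1.png

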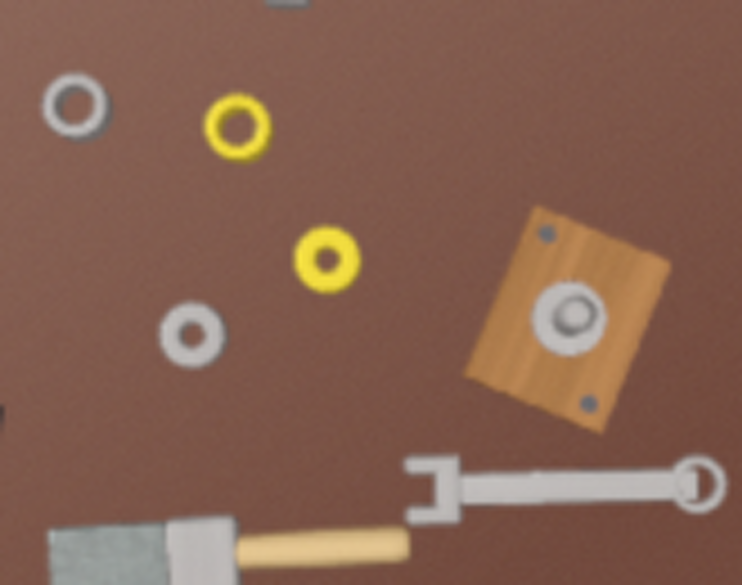

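Confirmed: the steel ring at (251,173) has the thin wall, so it is sleeve_wide. The one at (277,224) has the thick wall, so it is sleeve_narrow. I'll move above sleeve_wide for a close wrist look.

```bash
cat >> h.py <<'E'
from scipy.spatial.transform import Rotation as Ro
def tool():
    st=manip.sense(); R=Ro.from_quat(st['tool_rot']).as_matrix(); return st,np.array(st['tcp_pos']),R
def to(X):
    st,p,R=tool(); return (R.T@(np.array(X)-p)*100).round(2)
def rep():
    st,p,R=tool(); print('t',round(st['t'],2),'p',p.round(4),'x',R[:,0].round(3),'y',R[:,1].round(3),'q',st['q'].round(2),'F',np.round(st['force'],1),'gap',round(st['finger_gap'],3))
E
python3 - <<'E'
from h import *
rep(); st,p,R=tool(); print(R.round(3)); print(to([.57,.23,.2]))
s=manip.snapshot('wrist'); print('cam rel tool', R.T@(-s['R'].T@s['t']-p)); print((R.T@s['R'].T).round(3))
E
```

```text
t 0.15 p [ 0.2744 -0.5609  0.2039] x [-0.     0.002 -1.   ] y [ 0.439 -0.898 -0.002] q [-1.29  0.53  1.43 -0.    1.18 -0.18] F [-0.4 -0.2  0.7] gap 0.998
[[-0.     0.439 -0.898]
 [ 0.002 -0.898 -0.439]
 [-1.    -0.002 -0.   ]]
[  0.51 -58.06 -61.3 ]
cam rel tool [-0.1689529  -0.00080551 -0.06553543]
[[-0.001 -0.26   0.966]
 [ 1.    -0.001  0.001]
 [ 0.001  0.966  0.26 ]]
```

```bash
python3 -m jog '{"linear":[[0,-3,-3.5],[0,-6,-7],[0,-9,-10.5],[0,-12,-14],[0,-15,-17.5],[0,-18,-21],[0,-21,-24.5],[0,-24,-28],[0,-27,-31.5],[0,-30,-35],[0,-33,-38.5],[0,-36,-42],[0,-39,-45.5],[0,-42,-49],[0,-45,-52.5],[0,-48,-56],[0,-51,-59.5],[0,-53,-62],[0,-55,-64.5],[0,-56.5,-66]],"twist":[0,0,0,0,0,0,0,0,0,0,0,0,0,0,0,0,0,0,0,0],"claw":[1,1,1,1,1,1,1,1,1,1,1,1,1,1,1,1,1,1,1,1]}' 30; python3 - <<'E'
from h import *
rep(); snap('wrist','w1.png'); rep()
E
```

```text
t: 1.87
tcp_pos: [0.6059, 0.2055, 0.2045]
tool_rot: [-0.689, -0.159, 0.689, -0.16]
force: [0.4, -1.8, -0.0]
finger_gap: 0.997
t 1.87 p [0.6059 0.2055 0.2045] x [-0. -0. -1.] y [ 0.44  -0.898  0.   ] q [ 0.15  0.55  1.39 -0.    1.2   1.27] F [ 0.4 -1.8 -0. ] gap 0.997
t 1.92 p [0.6092 0.2132 0.2048] x [ 0.006  0.007 -1.   ] y [ 0.443 -0.896 -0.004] q [0.16 0.55 1.38 0.01 1.2  1.27] F [4.4 3.9 1. ] gap 1.003
```

View pics/w1.png

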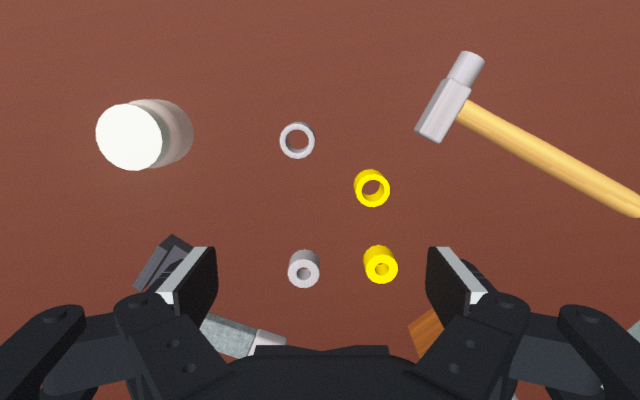

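The wrist view shows the thin-walled steel ring at (297,141) and the thick one at (304,270). The arm was still settling, so I'll settle it and measure.

```bash
python3 -m jog '{"linear":[[0,0,0],[0,0,0],[0,0,0]],"twist":[0,0,0],"claw":[1,1,1]}'; cat >> h.py <<'E'
def circ(s,u0,v0,z,r=25,show=None):
    """centroid of the low-saturation top ring near (u0,v0), back-projected at z"""
    im=s['pixels']; hsv=cv2.cvtColor(np.ascontiguousarray(im),cv2.COLOR_RGB2HSV)
    m=np.zeros(im.shape[:2],np.uint8); cv2.circle(m,(int(u0),int(v0)),r,255,-1)
    m&=((hsv[:,:,1]<50)&(hsv[:,:,2]>90)).astype(np.uint8)*255
    c=max(cv2.findContours(m,cv2.RETR_EXTERNAL,cv2.CHAIN_APPROX_NONE)[0],key=cv2.contourArea)
    e=cv2.fitEllipse(cv2.convexHull(c)); return e,ray(s,*e[0],z)
E
python3 - <<'E'
from h import *
rep(); s=snap('wrist','w2.png'); st=np.load('pics/top0.npz')
X=(.62,.239,.028);Y=(.491,.1715,.028)
for n,c in(('wrist',s),('top',st)):
  for Z in(X,Y): 
    p=proj(c,Z); print(n,p, circ(c,*p,.028,25 if n=='wrist' else 11))
im=s['pixels'][:,:,::-1]
cv2.imwrite('pics/crop2.png',cv2.resize(im[80:310,220:420],None,fx=2.5,fy=2.5,interpolation=cv2.INTER_CUBIC))
E
```

```text
t: 2.17
tcp_pos: [0.6046, 0.2024, 0.2043]
tool_rot: [-0.688, -0.159, 0.69, -0.159]
force: [-0.3, 0.1, -0.4]
finger_gap: 1.001
t 2.17 p [0.6046 0.2024 0.2043] x [-0.002 -0.001 -1.   ] y [ 0.439 -0.899 -0.   ] q [ 0.15  0.55  1.4  -0.    1.2   1.26] F [-0.3  0.1 -0.4] gap 1.001
wrist [295.16334733 137.74240968] (((294.69140625, 137.1435089111328), (35.67008590698242, 37.0958137512207), 14.174643516540527), array([0.62032775, 0.23966365, 0.028     ]))
wrist [301.61673705 271.6871569 ] (((301.6689453125, 266.3433837890625), (32.865478515625, 39.21003341674805), 7.903934001922607), array([0.49684235, 0.17417627, 0.028     ]))
top [251.46071106 172.97624328] (((251.6348876953125, 173.3018341064453), (14.270569801330566, 15.839223861694336), 124.26958465576172), array([0.61917621, 0.23854553, 0.028     ]))
top [277.50152934 224.38775204] (((277.3571472167969, 224.03065490722656), (14.280051231384277, 15.23871898651123), 104.68104553222656), array([0.49188904, 0.17187367, 0.028     ]))
```

View pics/crop2.png

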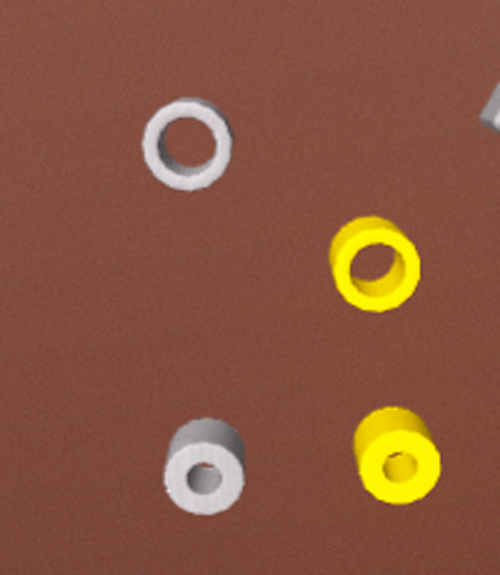

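```bash
python3 - <<'E'
from h import *
print(to([.619,.239,.005]))
E
```

```text
[19.94 -2.71 -2.93]
```

```bash
python3 -m jog '{"linear":[[2,-1.5,-1.5],[5,-2.7,-2.9],[8,-2.7,-2.9],[11,-2.7,-2.9],[14,-2.7,-2.9],[16.5,-2.7,-2.9],[18.5,-2.7,-2.9],[19.5,-2.7,-2.9],[19.9,-2.7,-2.9],[19.9,-2.7,-2.9],[19.9,-2.7,-2.9],[19.9,-2.7,-2.9]],"twist":[0,0,0,0,0,0,0,0,0,0,0,0],"claw":[1,0.6,0.4,0.4,0.4,0.4,0.4,0.4,0.4,0.4,0.4,0.4]}' 30; python3 - <<'E'
from h import *
rep(); snap('wrist','w3.png')
E
```

```text
t: 3.22
tcp_pos: [0.6211, 0.2404, 0.0075]
tool_rot: [0.69, 0.159, -0.688, 0.159]
force: [0.5, 0.4, 1.1]
finger_gap: 0.695
t 3.22 p [0.6211 0.2404 0.0075] x [ 0.003  0.001 -1.   ] y [ 0.439 -0.899  0.001] q [ 0.2   0.83  1.45 -0.    0.86  1.32] F [0.5 0.4 1.1] gap 0.695
```

View pics/w3.png

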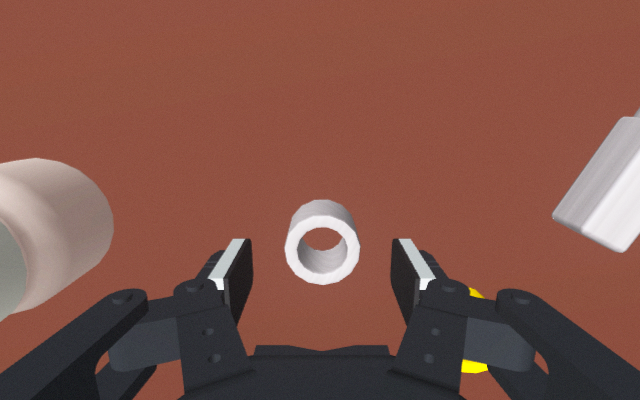

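The sleeve sits between the pads, its top ring centred at about (322,248). Closing on it.

```bash
python3 - <<'E'
from h import *
s=np.load('pics/w3.npz'); print(ray(s,322,248.5,.028))
E
python3 -m jog '{"linear":[[0.1,0,0],[0.1,0,0],[0.1,0,0],[0.1,0,0],[0.1,0,0],[0.1,0,0]],"twist":[0,0,0,0,0,0],"claw":[-0.3,-0.3,-0.3,-0.3,-0.3,-0.3]}' 30; python3 - <<'E'
from h import *
rep()
E
```

```text
[0.62047963 0.24048996 0.028     ]
t: 3.77
tcp_pos: [0.6196, 0.2404, 0.0047]
tool_rot: [-0.689, -0.159, 0.689, -0.159]
force: [-0.3, -0.7, 0.8]
finger_gap: 0.355
t 3.77 p [0.6196 0.2404 0.0047] x [-0.  0. -1.] y [ 0.439 -0.898 -0.   ] q [0.2  0.83 1.45 0.   0.86 1.32] F [-0.3 -0.7  0.8] gap 0.355
```

```bash
python3 -m jog '{"linear":[[0,0,0],[0,0,0],[0,0,0],[0,0,0],[0,0,0]],"twist":[0,0,0,0,0],"claw":[-1,-1,-1,-1,-1]}' 40; python3 - <<'E'
from h import *
rep(); snap('wrist','w4.png')
E
```

```text
t: 4.18
tcp_pos: [0.6197, 0.2404, 0.0047]
tool_rot: [-0.689, -0.159, 0.689, -0.159]
force: [0.1, 0.4, 0.9]
finger_gap: 0.002
t 4.18 p [0.6197 0.2404 0.0047] x [-0. -0. -1.] y [ 0.439 -0.898 -0.   ] q [0.2  0.83 1.45 0.   0.86 1.32] F [0.1 0.4 0.9] gap 0.002
```

View pics/w4.png

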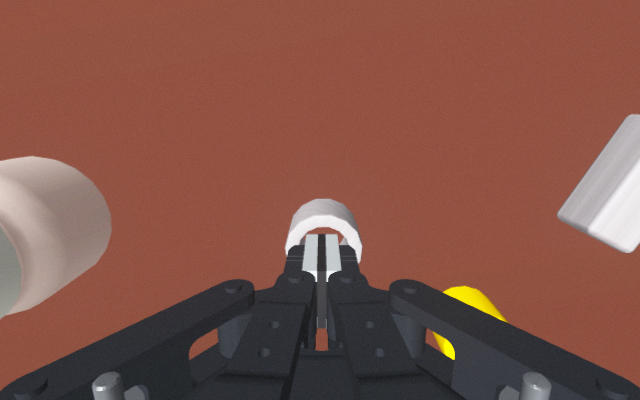

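```bash
python3 - <<'E'
from h import *
s=np.load('pics/w4.npz'); st,p,R=tool()
for d in (0,10,19,30,40): print(d,proj(s,p-R[:,0]*d/1e3), proj(s,p-R[:,0]*d/1e3+R[:,2]*.011),proj(s,p-R[:,0]*d/1e3-R[:,2]*.011))
im=s['pixels'][:,:,::-1]
cv2.imwrite('pics/crop4.png',cv2.resize(im[180:360,240:400],None,fx=4,fy=3.3,interpolation=cv2.INTER_CUBIC))
s=snap('scene','s1.png'); p=proj(s,p).astype(int); print(p)
cv2.imwrite('pics/crop5.png',cv2.resize(s['pixels'][p[1]-60:p[1]+40,p[0]-70:p[0]+70,::-1],None,fx=5,fy=5,interpolation=cv2.INTER_CUBIC))
E
```

```text
0 [322.57993027 231.54036555] [322.58098946 251.12532636] [322.57883685 211.32278475]
10 [322.67669695 238.95337105] [322.67621688 259.50636638] [322.67719341 217.69825954]
19 [322.7736579 246.3812587] [322.77146658 267.88936667] [322.77592817 224.09824901]
30 [322.90729748 256.61898642] [322.90247129 279.41919409] [322.91230999 232.93852286]
40 [323.04618704 267.25889972] [323.03828427 291.37220198] [323.05441615 242.14984778]
[395 261]
```

View pics/crop4.png

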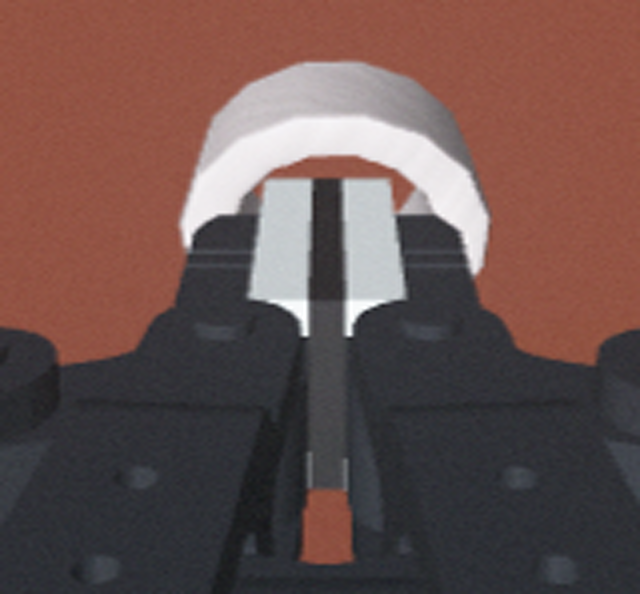

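View pics/crop5.png

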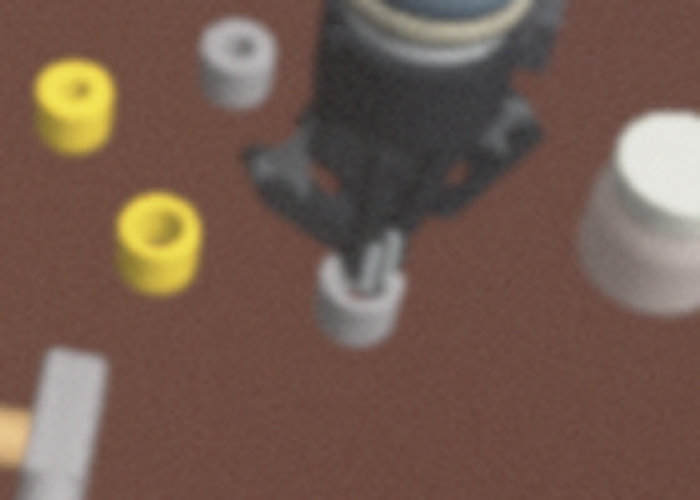

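```bash
python3 - <<'E'
from h import *
s=np.load('pics/s1.npz'); st,p,R=tool(); o=proj(s,p).astype(int)-[70,60]
for d in (0,10,20,30): print(d,[((proj(s,p-R[:,0]*d/1e3+R[:,2]*w+R[:,1]*y)-o)*5).astype(int) for w in(.011,-.011) for y in (0,)])
print('sleeve top',[((proj(s,[.6195,.2395,.028])-o)*5).astype(int),((proj(s,[.6195,.2395,.0])-o)*5).astype(int)])
E
```

```text
0 [array([343, 283]), array([362, 322])]
10 [array([346, 270]), array([365, 309])]
20 [array([349, 256]), array([368, 296])]
30 [array([352, 243]), array([371, 283])]
sleeve top [array([358, 271]), array([350, 307])]
```

The fingers shut without catching the ring. By the pad edges in the wrist picture, the fingertips sit about 26 mm above the reported TCP, so they passed just over it. I'll reopen and go down in small steps, watching the force.

```bash
python3 -m jog '{"linear":[[-0.2,0,0],[-0.2,0,0],[-0.2,0,0],[-0.2,0,0],[-0.2,0,0],[0,0,0],[0.3,0,0],[0.6,0,0],[0.8,0,0],[0.8,0,0]],"twist":[0,0,0,0,0,0,0,0,0,0],"claw":[0.4,0.4,0.4,0.4,0.4,0.4,0.4,0.4,0.4,0.4]}' 30; python3 - <<'E'
from h import *
rep(); snap('wrist','w5.png')
s=snap('scene','s2.png'); cv2.imwrite('pics/crop6.png',cv2.resize(s['pixels'][200:300,325:465,::-1],None,fx=5,fy=5,interpolation=cv2.INTER_CUBIC))
E
```

```text
t: 5.12
tcp_pos: [0.6191, 0.2402, -0.0041]
tool_rot: [-0.688, -0.159, 0.689, -0.159]
force: [-0.4, 0.1, -0.2]
finger_gap: 0.701
t 5.12 p [ 0.6191  0.2402 -0.0041] x [-0.001 -0.    -1.   ] y [ 0.439 -0.898 -0.   ] q [0.2  0.84 1.46 0.   0.84 1.32] F [-0.4  0.1 -0.2] gap 0.701
```

View pics/w5.png

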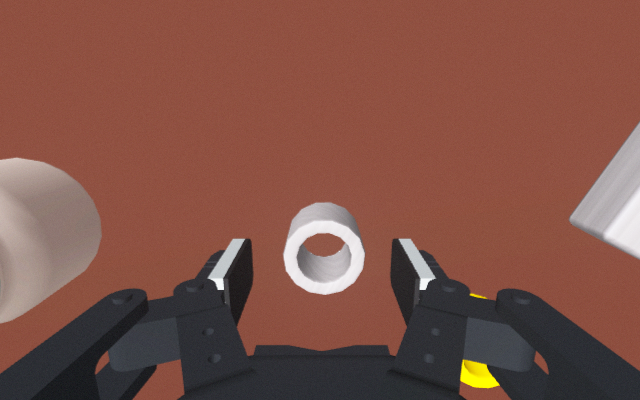

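View pics/crop6.png

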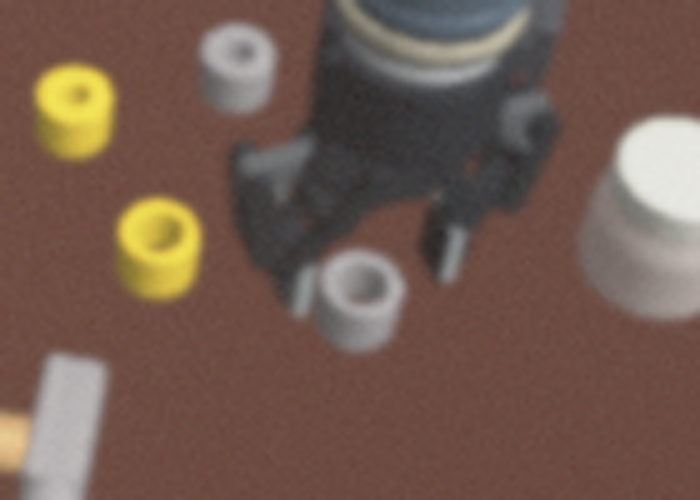

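```bash
python3 - <<'E'
from h import *
s=np.load('pics/s2.npz'); w=np.load('pics/w5.npz'); st,p,R=tool(); o=np.array([325,200])
for d in (15,20,25,30,35): print(d,[((proj(s,p-R[:,0]*d/1e3-R[:,2]*.011+R[:,1]*y)-o)*5).astype(int) for y in(-.03,.03)],[proj(w,p-R[:,0]*d/1e3+R[:,2]*a*.001+R[:,1]*-.03).astype(int) for a in (-11,-8)])
E
```

```text
15 [array([427, 303]), array([301, 333])] [array([258, 220]), array([258, 226])]
20 [array([429, 297]), array([302, 327])] [array([256, 224]), array([257, 230])]
25 [array([431, 290]), array([303, 320])] [array([254, 228]), array([255, 234])]
30 [array([432, 284]), array([305, 314])] [array([252, 232]), array([252, 239])]
35 [array([434, 277]), array([306, 307])] [array([250, 237]), array([250, 243])]
```

Both views put the fingertips about 30 mm short of the nominal TCP at this opening. I'll go down another 16 mm and close.

```bash
python3 -m jog '{"linear":[[0.5,0,0],[1,0,0],[1.4,0,0],[1.6,0,0],[1.6,0,0],[1.6,0,0]],"twist":[0,0,0,0,0,0],"claw":[0.4,0.4,0.4,0.3,0.3,0.3]}' 30; python3 -m jog '{"linear":[[0,0,0],[0,0,0],[0,0,0],[0,0,0],[0,0,0],[0,0,0],[0,0,0]],"twist":[0,0,0,0,0,0,0],"claw":[-1,-1,-1,-1,-1,-1,-1]}' 40; python3 - <<'E'
from h import *
rep(); snap('wrist','w6.png')
s=snap('scene','s3.png'); cv2.imwrite('pics/crop7.png',cv2.resize(s['pixels'][200:300,325:465,::-1],None,fx=5,fy=5,interpolation=cv2.INTER_CUBIC))
E
```

```text
t: 5.72
tcp_pos: [0.6195, 0.2403, -0.0196]
tool_rot: [-0.689, -0.159, 0.689, -0.159]
force: [0.8, -0.0, 0.0]
finger_gap: 0.651
t: 6.3
tcp_pos: [0.6201, 0.2404, -0.0188]
tool_rot: [0.689, 0.159, -0.689, 0.159]
force: [-0.5, 1.0, 3.5]
finger_gap: 0.409
t 6.3 p [ 0.6201  0.2404 -0.0188] x [ 0.001  0.    -1.   ] y [ 0.439 -0.898  0.   ] q [ 0.2   0.87  1.46 -0.    0.82  1.32] F [-0.5  1.   3.5] gap 0.409
```

View pics/w6.png

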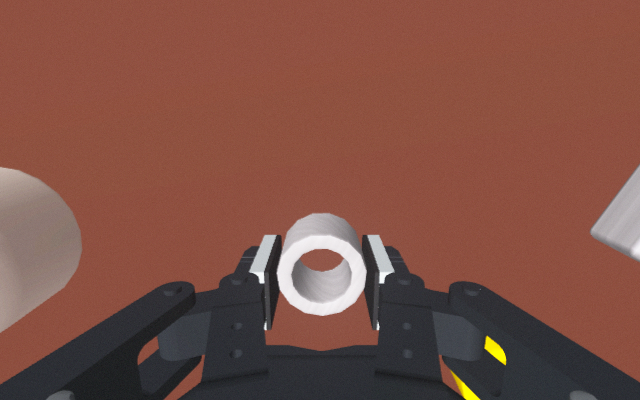

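View pics/crop7.png

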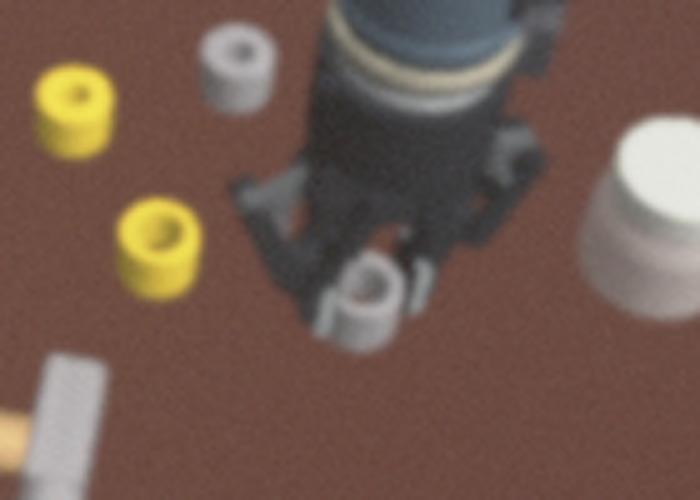

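Gripped: gap 0.41 (about 35 mm), with the ring between the pads at (322,275). I'll lift and carry it to a viewpoint beside the gauge.

```bash
python3 -m jog '{"linear":[[-2,0,0],[-5,0,0],[-8,0,0],[-11,0,0],[-14,0,0],[-16,1,1],[-16.4,3,4],[-16.4,5,7],[-16.4,7,10],[-16.4,9,13],[-16.4,11,16],[-16.4,13,19],[-16.4,15,22],[-16.4,17,25],[-16.4,18.5,27.5],[-16.4,19.5,28.5],[-16.4,19.7,28.8],[-16.4,19.7,28.8],[-16.4,19.7,28.8],[-16.4,19.7,28.8]],"twist":[0,0,0,0,0,0,0,0,0,0,0,0,0,0,0,0,0,0,0,0],"claw":[-1,-1,-1,-1,-1,-1,-1,-1,-1,-1,-1,-1,-1,-1,-1,-1,-1,-1,-1,-1]}' 40; python3 - <<'E'
from h import *
rep(); s=snap('wrist','w7.png')
a=np.load('pics/w6.npz'); print('sleeve c at grasp',ray(a,322,275,.028))
E
```

```text
t: 8.07
tcp_pos: [0.4479, -0.0623, 0.1446]
tool_rot: [0.689, 0.16, -0.689, 0.16]
force: [0.0, -0.0, -1.0]
finger_gap: 0.408
t 8.07 p [ 0.4479 -0.0623  0.1446] x [ 0.  0. -1.] y [ 0.44  -0.898 -0.   ] q [-0.39  0.4   1.92  0.    0.83  0.73] F [ 0. -0. -1.] gap 0.408
sleeve c at grasp [0.61995418 0.24090638 0.028     ]
```

View pics/w7.png

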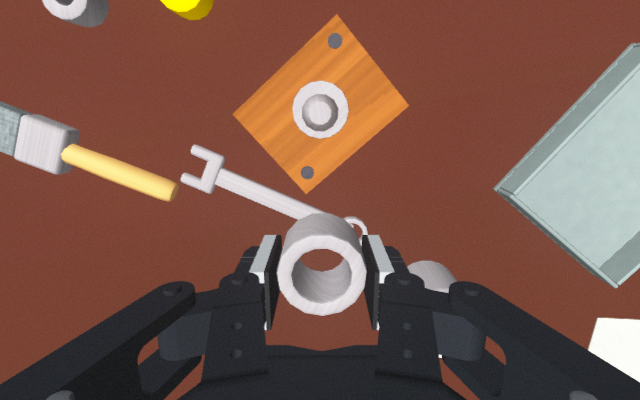

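Clear view: gauge collar and tip at about (320,110), almost straight down its axis. Sleeve upright in the pads, top centre about (322,275). I'll measure precisely.

```bash
python3 - <<'E'
from h import *
s=np.load('pics/w7.npz'); im=s['pixels']; st,p,R=tool()
e,g=circ(s,320,110,.063,34); print('collar',e,g)
e2=circ(s,320,110,.127,12); print(e2[0])
print('tip guess', ray(s,320,112,.127))
cv2.imwrite('pics/crop8.png',cv2.resize(im[70:150,270:370,::-1],None,fx=7,fy=7,interpolation=cv2.INTER_CUBIC))
# sleeve in hand: top ring
print('sleeve at TCP z+.047', [ (R.T@(ray(s,322,v,p[2]+.047)-p)).round(4) for v in (274,275,276)])
t=np.load('pics/top0.npz'); print('top', circ(t,362,220,.063,11))
E
```

```text
collar ((320.0650329589844, 109.12063598632812), (55.547691345214844, 57.0838737487793), 175.11639404296875) [ 0.500909   -0.03471373  0.063     ]
((320.0, 110.0), (23.500354766845703, 23.500354766845703), 0.0)
tip guess [ 0.50096875 -0.03483105  0.127     ]
sleeve at TCP z+.047 [array([-0.047 , -0.0004, -0.0006]), array([-0.047 , -0.0004, -0.0002]), array([-0.047 , -0.0004,  0.0002])]
top (((360.99566650390625, 220.2996063232422), (15.743414878845215, 15.89791202545166), 119.88561248779297), array([ 0.50124897, -0.0345339 ,  0.063     ]))
```

View pics/crop8.png

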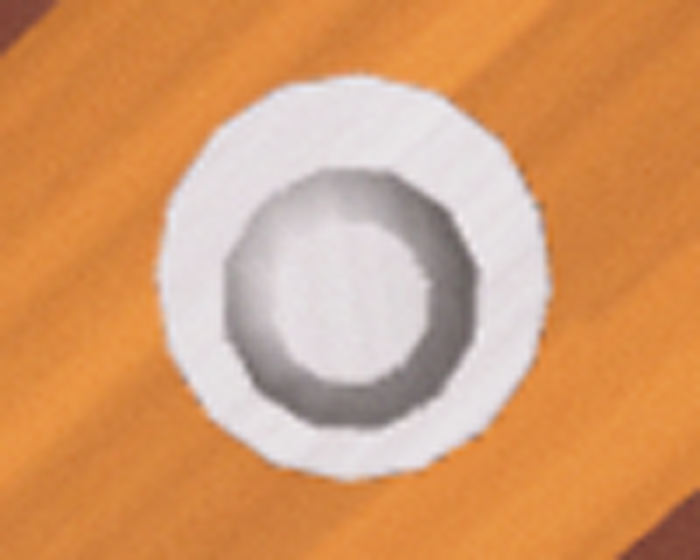

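```bash
python3 -m jog '{"linear":[[0,0,-1.5],[0,-0.1,-3.5],[0,-0.1,-5],[0,-0.1,-5.7],[0,-0.1,-5.97],[0.5,-0.1,-5.97],[1.2,-0.1,-5.97],[1.6,-0.1,-5.97],[1.6,-0.1,-5.97],[1.6,-0.1,-5.97]],"twist":[0,0,0,0,0,0,0,0,0,0],"claw":[-1,-1,-1,-1,-1,-1,-1,-1,-1,-1]}' 40; python3 - <<'E'
from h import *
rep(); s=snap('wrist','w8.png')
cv2.imwrite('pics/crop9.png',cv2.resize(s['pixels'][190:340,240:400,::-1],None,fx=4.5,fy=3.8,interpolation=cv2.INTER_CUBIC))
print(proj(s,[.501,-.0347,.127]))
E
```

```text
t: 8.95
tcp_pos: [0.4997, -0.0361, 0.1281]
tool_rot: [-0.688, -0.16, 0.69, -0.159]
force: [-0.5, 0.1, -1.3]
finger_gap: 0.407
t 8.95 p [ 0.4997 -0.0361  0.1281] x [-0.002  0.001 -1.   ] y [ 0.439 -0.899 -0.001] q [-0.3   0.48  1.81 -0.    0.85  0.82] F [-0.5  0.1 -1.3] gap 0.407
[321.24081468 227.52735601]
```

View pics/crop9.png

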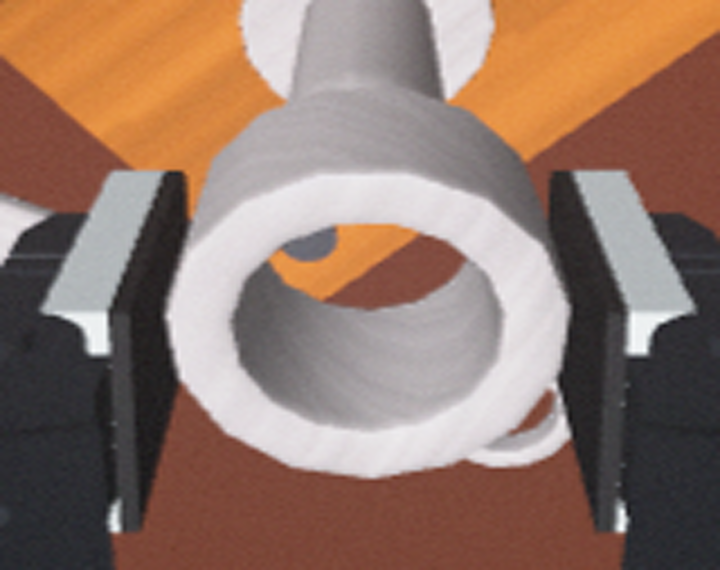

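Horizontally the pin and sleeve axes line up (crop x about 368 for both). Lowering onto the tip.

```bash
python3 -m jog '{"linear":[[0.4,0,0],[0.8,0,0],[1.2,0,0],[1.6,0,0],[2.0,0,0],[2.4,0,0],[2.8,0,0],[3.0,0,0],[3.0,0,0],[3.0,0,0]],"twist":[0,0,0,0,0,0,0,0,0,0],"claw":[-1,-1,-1,-1,-1,-1,-1,-1,-1,-1]}' 40; python3 - <<'E'
from h import *
rep(); s=snap('wrist','w9.png')
a=s['pixels'][190:340,240:400,::-1]
b=snap('scene','s4.png')['pixels'][150:250,220:380,::-1]
cv2.imwrite('pics/crop10.png',np.hstack([cv2.resize(a,(400,380)),cv2.resize(b,(400,380))]))
E
```

```text
t: 9.83
tcp_pos: [0.5007, -0.036, 0.0986]
tool_rot: [-0.689, -0.159, 0.689, -0.159]
force: [0.9, 0.6, -2.0]
finger_gap: 0.413
t 9.83 p [ 0.5007 -0.036   0.0986] x [-0.  0. -1.] y [ 0.439 -0.898 -0.   ] q [-0.29  0.53  1.84 -0.    0.78  0.82] F [ 0.9  0.6 -2. ] gap 0.413
```

View pics/crop10.png

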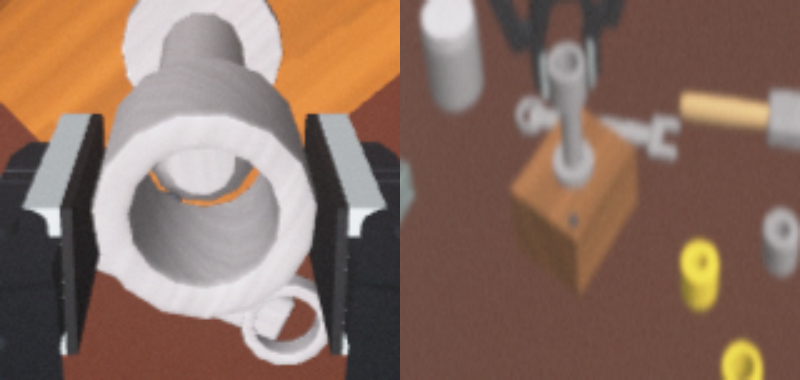

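The pin tip is inside the bore with no side force. Continuing down to the collar.

```bash
python3 -m jog '{"linear":[[0.4,0,0],[0.8,0,0],[1.2,0,0],[1.6,0,0],[2.0,0,0],[2.4,0,0],[2.8,0,0],[3.2,0,0],[3.6,0,0],[4,0,0],[4.4,0,0],[4.7,0,0],[5.0,0,0],[5.1,0,0],[5.2,0,0],[5.2,0,0]],"twist":[0,0,0,0,0,0,0,0,0,0,0,0,0,0,0,0],"claw":[-1,-1,-1,-1,-1,-1,-1,-1,-1,-1,-1,-1,-1,-1,-1,-1]}' 40; python3 - <<'E'
from h import *
rep(); s=snap('wrist','w10.png')
a=s['pixels'][190:340,240:400,::-1]
b=snap('scene','s5.png')['pixels'][150:250,220:380,::-1]
cv2.imwrite('pics/crop11.png',np.hstack([cv2.resize(a,(400,380)),cv2.resize(b,(400,380))]))
E
```

```text
t: 11.27
tcp_pos: [0.5007, -0.036, 0.0466]
tool_rot: [-0.689, -0.159, 0.689, -0.159]
force: [0.5, 0.4, -0.9]
finger_gap: 0.407
t 11.27 p [ 0.5007 -0.036   0.0466] x [-0.  0. -1.] y [ 0.439 -0.898 -0.   ] q [-0.29  0.63  1.87 -0.    0.65  0.82] F [ 0.5  0.4 -0.9] gap 0.407
```

View pics/crop11.png

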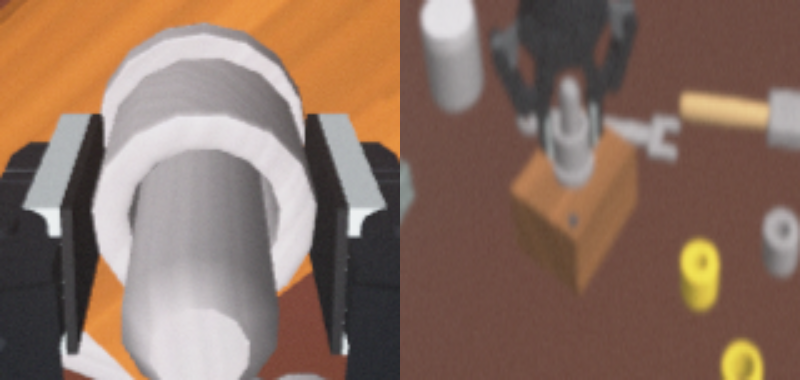

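```bash
python3 -m jog '{"linear":[[0.1,0,0],[0.15,0,0],[0.15,0,0],[0.15,0,0],[0.15,0,0],[0.15,0,0],[0.15,0,0]],"twist":[0,0,0,0,0,0,0],"claw":[-1,-1,-1,-1,-0.05,0.1,0.1]}' 40; python3 - <<'E'
from h import *
rep(); s=snap('wrist','w11.png')
a=s['pixels'][190:340,240:400,::-1]
b=snap('scene','s6.png')['pixels'][150:250,220:380,::-1]
cv2.imwrite('pics/crop12.png',np.hstack([cv2.resize(a,(400,380)),cv2.resize(b,(400,380))]))
E
```

```text
t: 11.95
tcp_pos: [0.5009, -0.0361, 0.0454]
tool_rot: [0.689, 0.159, -0.689, 0.159]
force: [0.1, 0.1, 0.2]
finger_gap: 0.549
t 11.95 p [ 0.5009 -0.0361  0.0454] x [ 0. -0. -1.] y [ 0.439 -0.898  0.   ] q [-0.29  0.63  1.87  0.    0.64  0.82] F [0.1 0.1 0.2] gap 0.549
```

View pics/crop12.png

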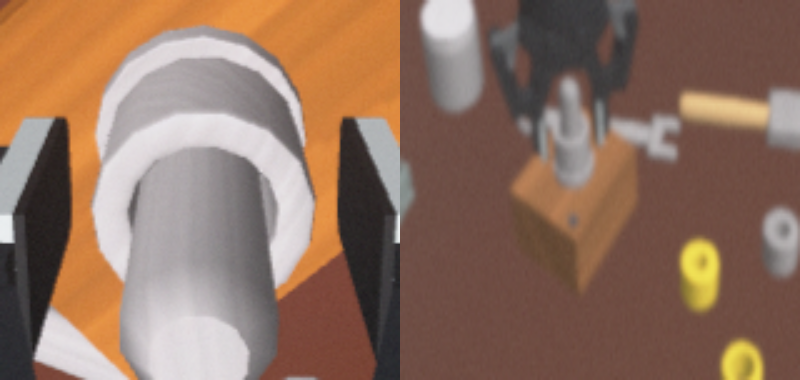

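The sleeve sits flat on the collar. Next, retreat upward and look at sleeve_narrow.

```bash
python3 -m jog '{"linear":[[-1,0,0],[-3,0,0],[-6,0,0],[-9,0,0],[-10,-2,-1],[-10,-5,-2],[-10,-8,-3],[-10,-11,-4.5],[-10,-14,-6],[-10,-16.5,-7.2],[-10,-18.4,-8],[-10,-19.1,-8.3],[-10,-19.1,-8.3],[-10,-19.1,-8.3],[-10,-19.1,-8.3]],"twist":[0,0,0,0,0,0,0,0,0,0,0,0,0,0,0],"claw":[0.1,0.2,0.3,0.3,0.3,0.3,0.3,0.3,0.3,0.3,0.3,0.3,0.3,0.3,0.3]}' 40; python3 - <<'E'
from h import *
rep(); s=snap('wrist','w12.png')
E
```

```text
t: 13.3
tcp_pos: [0.4914, 0.1709, 0.1454]
tool_rot: [-0.689, -0.159, 0.689, -0.159]
force: [0.5, 0.6, 0.5]
finger_gap: 0.649
t 13.3 p [0.4914 0.1709 0.1454] x [-0. -0. -1.] y [ 0.438 -0.899  0.   ] q [ 0.12  0.47  1.75 -0.    0.92  1.24] F [0.5 0.6 0.5] gap 0.649
```

View pics/w12.png

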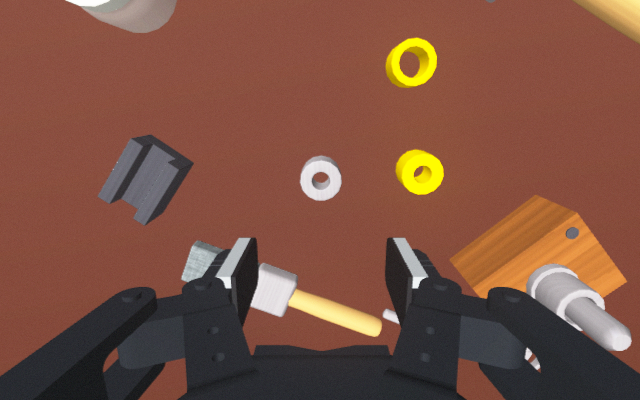

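Sleeve_narrow is at (320,180), the yellow one beside it at (420,172) and the brush at (270,290). I'll check clearances and the descent.

```bash
python3 - <<'E'
from h import *
s=np.load('pics/w12.npz'); st,p,R=tool()
for n,u,v,z in(('B',320.5,179.8,.028),('Y2',420,172,.028),('brush ferrule',285,267,.015),('brush',200,243,.01),('handle',378,320,.015)):
    X=ray(s,u,v,z); print(n,X.round(4),(R.T@(X-p)).round(4))
E
```

```text
B [0.4918 0.1724 0.028 ] [ 0.1173 -0.0013 -0.0011]
Y2 [0.5343 0.1002 0.028 ] [ 0.1173  0.0821 -0.0077]
brush ferrule [0.3986 0.1644 0.015 ] [ 0.1303 -0.035   0.0862]
brush [0.3837 0.2461 0.01  ] [ 0.1353 -0.1149  0.0639]
handle [0.3863 0.0579 0.015 ] [0.1304 0.0553 0.1439]
```

```bash
python3 -m jog '{"linear":[[3,-0.1,-0.1],[6,-0.1,-0.1],[9,-0.1,-0.1],[12,-0.1,-0.1],[14,-0.1,-0.1],[15.5,-0.1,-0.1],[16.2,-0.1,-0.1],[16.4,-0.1,-0.1],[16.4,-0.1,-0.1],[16.4,-0.1,-0.1],[16.4,-0.1,-0.1],[16.4,-0.1,-0.1],[16.4,-0.1,-0.1],[16.4,-0.1,-0.1],[16.4,-0.1,-0.1],[16.4,-0.1,-0.1]],"twist":[0,0,0,0,0,0,0,0,0,0,0,0,0,0,0,0],"claw":[0.3,0.3,0.3,0.3,0.3,0.3,0.3,0.3,0.3,-1,-1,-1,-1,-1,-1,-1]}' 40; python3 - <<'E'
from h import *
rep(); s=snap('wrist','w13.png')
E
```

```text
t: 14.68
tcp_pos: [0.4928, 0.1733, -0.0175]
tool_rot: [0.69, 0.159, -0.688, 0.16]
force: [-0.4, -1.7, 6.1]
finger_gap: 0.394
t 14.68 p [ 0.4928  0.1733 -0.0175] x [ 0.003  0.    -1.   ] y [ 0.44  -0.898  0.001] q [ 0.12  0.76  1.84 -0.    0.54  1.24] F [-0.4 -1.7  6.1] gap 0.394
```

View pics/w13.png

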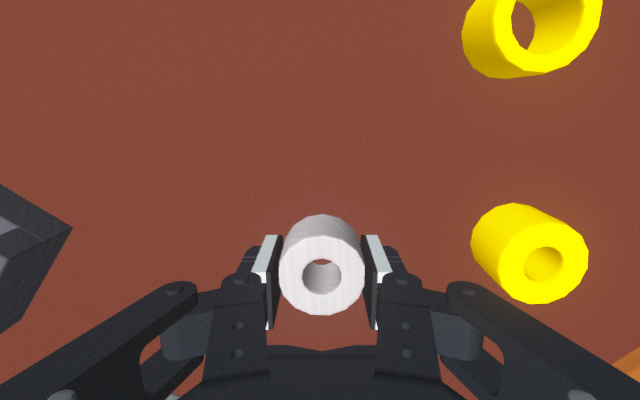

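Gripped (gap 0.39). Lift and carry to the tray, passing above the gauge.

```bash
python3 -m jog '{"linear":[[-2,0,0],[-5,0,0],[-9,0,0],[-13,0,0],[-16,0.5,0],[-17,3,1],[-17,6.5,2],[-17,10,3],[-17,14,4.2],[-17,18,5.4],[-17,22,6.6],[-17,26,7.8],[-17,30,9],[-17,34,10.3],[-17,38,11.5],[-17,41.5,12.5],[-17,44,13.3],[-17,45.3,13.7],[-17,45.6,13.8],[-17,45.6,13.8]],"twist":[0,0,0,0,0,0,0,0,0,0,0,0,0,0,0,0,0,0,0,0],"claw":[-1,-1,-1,-1,-1,-1,-1,-1,-1,-1,-1,-1,-1,-1,-1,-1,-1,-1,-1,-1]}' 40; python3 - <<'E'
from h import *
rep(); s=snap('wrist','w14.png')
E
```

```text
t: 16.4
tcp_pos: [0.5675, -0.2963, 0.1508]
tool_rot: [-0.689, -0.16, 0.689, -0.158]
force: [-0.7, 1.1, -2.2]
finger_gap: 0.395
t 16.4 p [ 0.5675 -0.2963  0.1508] x [-0.001  0.002 -1.   ] y [ 0.438 -0.899 -0.002] q [-0.66  0.61  1.44  0.    1.09  0.46] F [-0.7  1.1 -2.2] gap 0.395
```

View pics/w14.png

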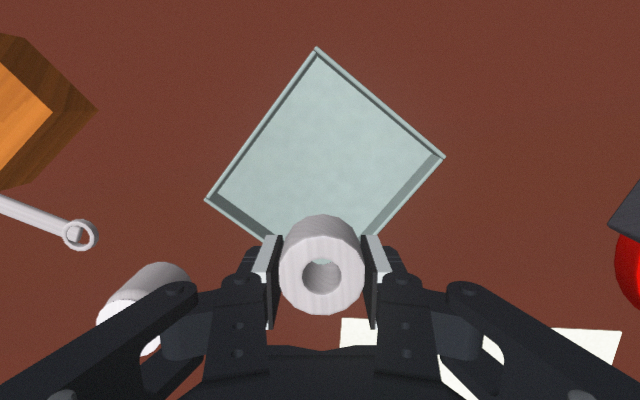

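```bash
python3 - <<'E'
from h import *
s=np.load('pics/w14.npz'); print(proj(s,[.5675,-.2963,.03]), [ray(s,*c,.03)[:2].round(3) for c in ((316,48),(445,156),(206,199))])
E
python3 -m jog '{"linear":[[2,0,0],[5,0,0],[8,0,0],[10.5,0,0],[12.5,0,0],[14,0,0],[15,0,0],[15.6,0,0],[15.8,0,0],[15.8,0,0],[15.8,0,0],[15.8,0,0],[15.8,0,0],[15.8,0,0]],"twist":[0,0,0,0,0,0,0,0,0,0,0,0,0,0],"claw":[-1,-1,-1,-1,-1,-1,-1,-1,-1,-1,-1,-0.05,0.15,0.15]}' 40; python3 - <<'E'
from h import *
rep()
E
```

```text
[322.12041449 180.08274192] [array([ 0.66 , -0.246]), array([ 0.631, -0.38 ]), array([ 0.508, -0.213])]
t: 17.62
tcp_pos: [0.5688, -0.2975, -0.0057]
tool_rot: [0.689, 0.159, -0.688, 0.16]
force: [0.0, -0.4, -1.0]
finger_gap: 0.572
t 17.62 p [ 0.5688 -0.2975 -0.0057] x [ 0.002 -0.001 -1.   ] y [ 0.439 -0.898  0.002] q [-0.66  0.82  1.52  0.    0.79  0.46] F [ 0.  -0.4 -1. ] gap 0.572
```

Released in the tray. Going up and over to the gauge, turning the jaws to lie parallel to the holder's long side.

```bash
python3 -m jog '{"linear":[[-1.5,0,0],[-4,0,0],[-8,0,0],[-12,0,0],[-15,0,0],[-16,-2,-0.4],[-16,-5,-1],[-16,-8.5,-1.7],[-16,-12,-2.4],[-16,-15.5,-3.2],[-16,-19,-4],[-16,-22.5,-4.7],[-16,-25,-5.2],[-16,-26.3,-5.4],[-16,-26.6,-5.4],[-16,-26.6,-5.4],[-16,-26.6,-5.4],[-16,-26.6,-5.4]],"twist":[0,0,0,0,0,-0.1,-0.2,-0.3,-0.4,-0.5,-0.6,-0.68,-0.717,-0.717,-0.717,-0.717,-0.717,-0.717],"claw":[0.15,0.3,0.3,0.3,0.3,0.3,0.3,0.3,0.3,0.3,0.3,0.3,0.3,0.3,0.3,0.3,0.3,0.3]}' 40; python3 - <<'E'
from h import *
rep(); s=snap('wrist','w15.png'); snap('top','t1.png'); snap('scene','s7.png')
E
```

```text
t: 19.12
tcp_pos: [0.501, -0.0359, 0.1534]
tool_rot: [0.59, 0.39, -0.589, 0.391]
force: [0.2, 0.0, -0.3]
finger_gap: 0.654
t 19.12 p [ 0.501  -0.0359  0.1534] x [ 0.001 -0.001 -1.   ] y [ 0.921 -0.39   0.002] q [-0.29  0.44  1.79 -0.    0.91  0.11] F [ 0.2  0.  -0.3] gap 0.654
```

View pics/w15.png

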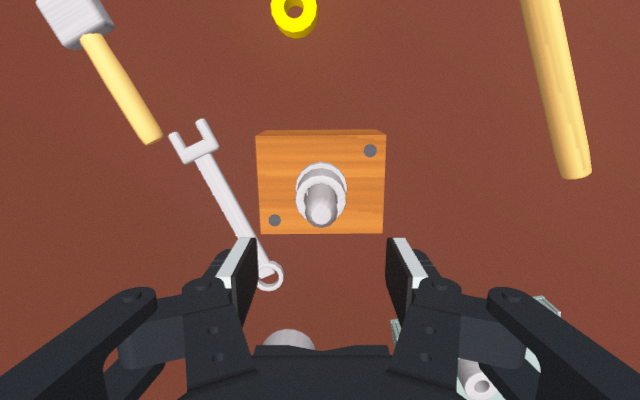

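View pics/s7.png

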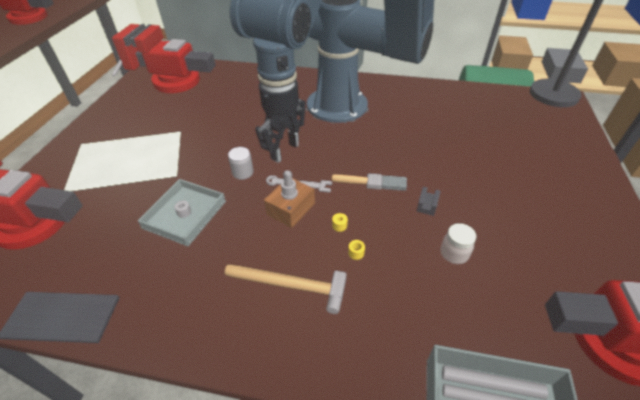

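Sleeve_narrow stands in the tray at scene (183,209). The wrist view shows the holder squared up with the jaws and the pin tip at about (321,214). Centre and descend to the bare pin.

```bash
python3 - <<'E'
from h import *
s=np.load('pics/w15.npz'); st,p,R=tool()
for u,v,z in((321,214.5,.127),(321,187,.063),(256.5,134,.055),(386,134,.055),(384,233,.055),(260.5,234,.055)): 
  X=ray(s,u,v,z); print(X.round(4),(R.T@(X-p)).round(4))
im=s['pixels'][:,:,::-1]; cv2.imwrite('pics/crop13.png',cv2.resize(im[120:245,240:400],None,fx=4.5,fy=4.5,interpolation=cv2.INTER_CUBIC))
E
```

```text
[ 0.5006 -0.0347  0.127 ] [ 0.0262 -0.     -0.0008]
[ 0.5011 -0.0339  0.063 ] [ 0.0902  0.     -0.0017]
[0.4714 0.0217 0.055 ] [ 0.0981 -0.049  -0.0413]
[ 0.5621 -0.0169  0.055 ] [ 0.0982  0.0496 -0.0412]
[ 0.5327 -0.0918  0.055 ] [0.0982 0.0517 0.0393]
[ 0.439  -0.0529  0.055 ] [ 0.0981 -0.0498  0.04  ]
```

View pics/crop13.png

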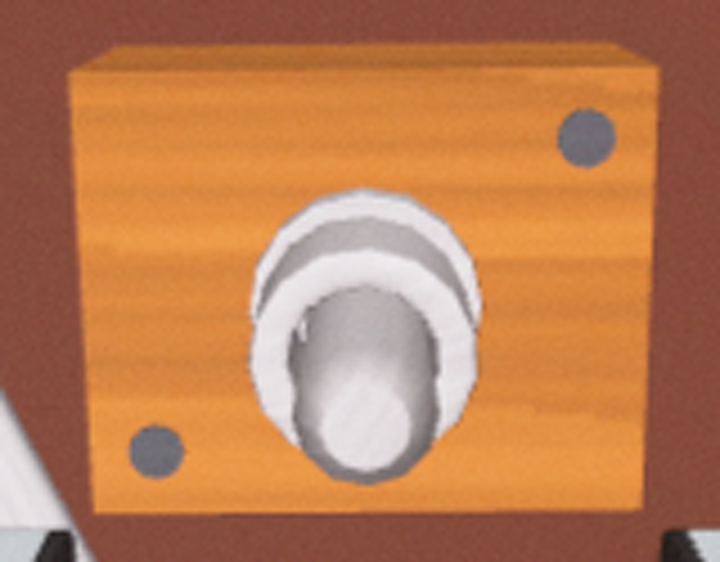

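```bash
python3 -m jog '{"linear":[[1.5,0,-0.1],[3.5,0,-0.1],[5.5,0,-0.1],[7,0,-0.1],[8,0,-0.1],[8.3,0,-0.1],[8.3,0,-0.1],[8.3,0,-0.1],[8.3,0,-0.1],[8.3,0,-0.1],[8.3,0,-0.1],[8.3,0,-0.1],[8.3,0,-0.1],[8.3,0,-0.1],[8.3,0,-0.1],[8.3,0,-0.1]],"twist":[0,0,0,0,0,0,0,0,0,0,0,0,0,0,0,0],"claw":[0.3,0.2,0.1,0,-0.1,-0.1,-0.1,-0.1,-1,-1,-1,-1,-1,-1,-1,-1]}' 60; python3 - <<'E'
from h import *
rep(); s=snap('wrist','w16.png')
a=s['pixels'][190:340,240:400,::-1]
b=snap('scene','s8.png')['pixels'][140:230,230:360,::-1]
cv2.imwrite('pics/crop14.png',np.hstack([cv2.resize(a,(400,380)),cv2.resize(b,(400,277)).__getitem__(slice(None)) if 0 else cv2.resize(b,(400,380))]))
E
```

```text
t: 20.6
tcp_pos: [0.5014, -0.0337, 0.0712]
tool_rot: [0.59, 0.39, -0.588, 0.392]
force: [1.2, -0.5, 5.8]
finger_gap: 0.215
t 20.6 p [ 0.5014 -0.0337  0.0712] x [ 0.003 -0.001 -1.   ] y [ 0.921 -0.388  0.003] q [-0.29  0.58  1.86 -0.    0.7   0.11] F [ 1.2 -0.5  5.8] gap 0.215
```

View pics/crop14.png

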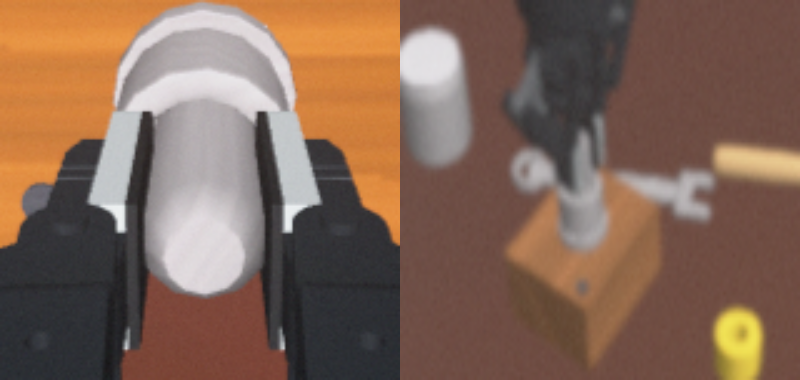

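Pin gripped (gap 0.215, about 18 mm). Draw it up and out, then swing to the left of the holder. The jog interface can't tilt the tool, so I'll tip the gauge inside the jaws by leaning its shank against the holder's top edge.

```bash
python3 -m jog '{"linear":[[-0.5,0,0],[-1.5,0,0],[-2.7,0,0],[-4,0,0],[-5.2,0,0],[-6.2,0,0],[-6.6,0,0],[-6.6,0,0],[-6.6,0,-1.5],[-6.6,0,-3.2],[-6.6,0,-4.8],[-6.6,0,-5.6],[-6.6,0,-5.8],[-6.6,0,-5.8],[-6.6,0,-5.8]],"twist":[0,0,0,0,0,0,0,0,0,0,0,0,0,0,0],"claw":[-1,-1,-1,-1,-1,-1,-1,-1,-1,-1,-1,-1,-1,-1,-1]}' 70; python3 - <<'E'
from h import *
rep(); s=snap('wrist','w17.png')
a=s['pixels'][130:340,200:440,::-1]
b=snap('scene','s9.png')['pixels'][120:230,230:360,::-1]
cv2.imwrite('pics/crop15.png',np.hstack([cv2.resize(a,(400,350)),cv2.resize(b,(400,350))]))
E
```

```text
t: 21.95
tcp_pos: [0.522, 0.0199, 0.1358]
tool_rot: [-0.589, -0.391, 0.59, -0.391]
force: [-0.0, -0.1, -5.1]
finger_gap: 0.205
t 21.95 p [0.522  0.0199 0.1358] x [-0.002 -0.    -1.   ] y [ 0.922 -0.388 -0.001] q [-0.18  0.49  1.76 -0.    0.9   0.22] F [-0.  -0.1 -5.1] gap 0.205
```

View pics/crop15.png

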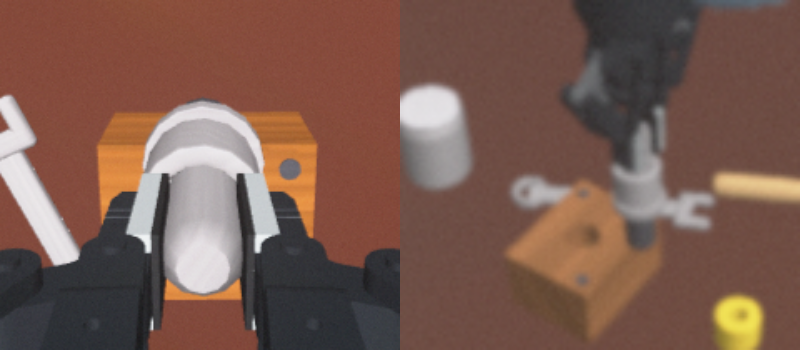

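The gauge is out with its sleeve on the collar, hanging beside the holder. Lower the shank beside the block.

```bash
python3 -m jog '{"linear":[[1,0,0],[2.3,0,0],[3.5,0,0],[4.1,0,0],[4.1,0,0],[4.1,0,0],[4.1,0,0.3],[4.1,0,0.6],[4.1,0,0.9],[4.1,0,1.2],[4.1,0,1.2]],"twist":[0,0,0,0,0,0,0,0,0,0,0],"claw":[-1,-1,-1,-1,-1,-1,-1,-1,-1,-1,-1]}' 40; python3 - <<'E'
from h import *
rep(); s=snap('wrist','w18.png')
a=s['pixels'][130:340,200:440,::-1]
b=snap('scene','s10.png')['pixels'][120:230,230:360,::-1]
cv2.imwrite('pics/crop16.png',np.hstack([cv2.resize(a,(400,350)),cv2.resize(b,(400,350))]))
E
```

```text
t: 22.97
tcp_pos: [0.5194, 0.01, 0.0962]
tool_rot: [0.591, 0.39, -0.588, 0.39]
force: [1.1, 4.7, -2.2]
finger_gap: 0.21
t 22.97 p [0.5194 0.01   0.0962] x [ 0.004  0.003 -1.   ] y [ 0.92  -0.391  0.003] q [-0.2   0.55  1.8   0.    0.79  0.2 ] F [ 1.1  4.7 -2.2] gap 0.21
```

View pics/crop16.png

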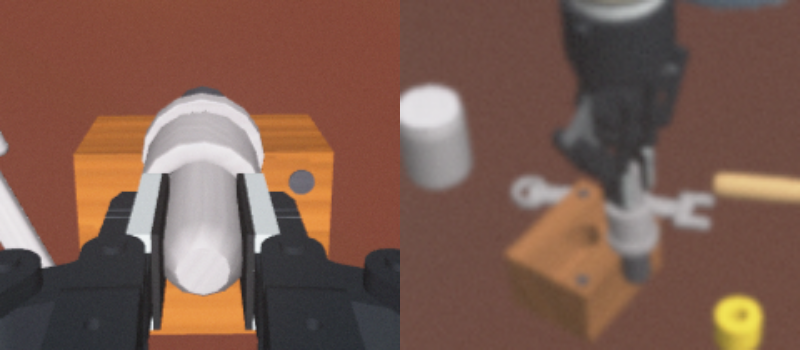

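Contact with the edge at about 5 N. Following the arc to roughly 30°.

```bash
python3 -m jog '{"linear":[[0,0,0.3],[0,0,0.6],[0,0,0.9],[0,0,1.2],[0,0,1.5],[0,0,1.8],[0.1,0,2.1],[0.15,0,2.4],[0.2,0,2.7],[0.3,0,3.0],[0.35,0,3.3],[0.45,0,3.5],[0.45,0,3.5]],"twist":[0,0,0,0,0,0,0,0,0,0,0,0,0],"claw":[-1,-1,-1,-1,-1,-1,-1,-1,-1,-1,-1,-1,-1]}' 35; python3 - <<'E'
from h import *
rep(); s=snap('wrist','w19.png')
a=s['pixels'][130:340,200:440,::-1]
b=snap('scene','s11.png')['pixels'][120:230,230:360,::-1]
cv2.imwrite('pics/crop17.png',np.hstack([cv2.resize(a,(400,350)),cv2.resize(b,(400,350))]))
E
```

```text
t: 24.15
tcp_pos: [0.5063, -0.0223, 0.0923]
tool_rot: [0.592, 0.39, -0.588, 0.391]
force: [2.5, 6.4, 2.2]
finger_gap: 0.207
t 24.15 p [ 0.5063 -0.0223  0.0923] x [ 0.005  0.002 -1.   ] y [ 0.92  -0.391  0.004] q [-0.27  0.54  1.83  0.    0.76  0.13] F [2.5 6.4 2.2] gap 0.207
```

View pics/crop17.png

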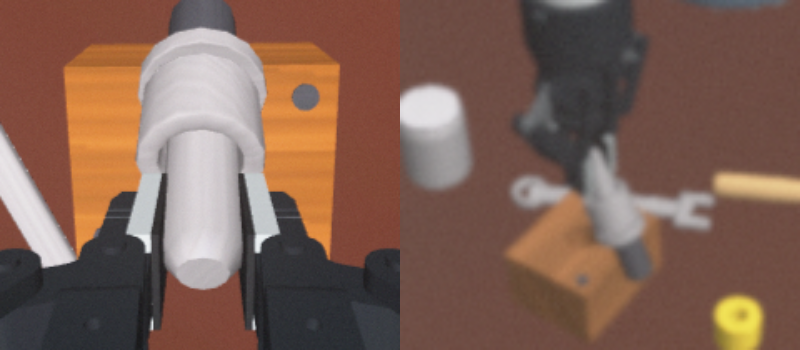

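The gauge is tipping in the jaws as planned (about 30°) at 7 N, and the sleeve is still on the collar. Continuing the arc to about 62°.

```bash
python3 -m jog '{"linear":[[0.15,0,0.3],[0.25,0,0.6],[0.4,0,0.9],[0.6,0,1.2],[0.8,0,1.5],[1.0,0,1.8],[1.2,0,2.1],[1.45,0,2.4],[1.75,0,2.7],[2.05,0,3.0],[2.4,0,3.3],[2.6,0,3.5],[2.6,0,3.5],[2.6,0,3.5]],"twist":[0,0,0,0,0,0,0,0,0,0,0,0,0,0],"claw":[-1,-1,-1,-1,-1,-1,-1,-1,-1,-1,-1,-1,-1,-1]}' 35; python3 - <<'E'
from h import *
rep(); s=snap('wrist','w20.png')
a=s['pixels'][60:340,160:480,::-1]
b=snap('scene','s12.png')['pixels'][120:230,230:360,::-1]
cv2.imwrite('pics/crop18.png',np.hstack([cv2.resize(a,(400,350)),cv2.resize(b,(400,350))]))
E
```

```text
t: 25.42
tcp_pos: [0.4921, -0.0562, 0.0654]
tool_rot: [0.59, 0.39, -0.589, 0.392]
force: [1.1, 1.2, 5.5]
finger_gap: 0.204
t 25.42 p [ 0.4921 -0.0562  0.0654] x [ 0.003 -0.001 -1.   ] y [ 0.921 -0.389  0.003] q [-0.34  0.58  1.88 -0.    0.68  0.06] F [1.1 1.2 5.5] gap 0.204
```

View pics/crop18.png

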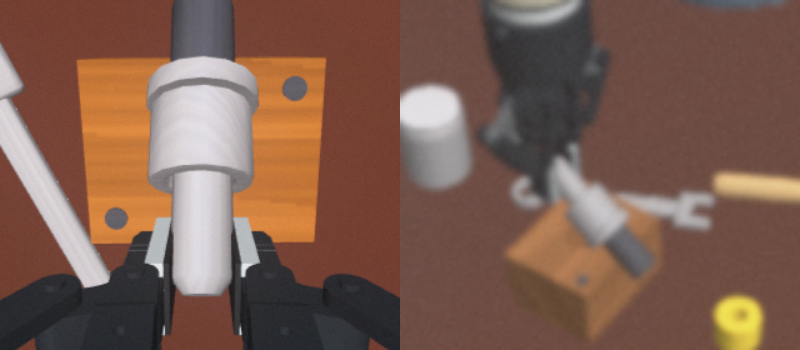

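About 60° tilt now. Tighten the grip, then lift straight up.

```bash
python3 -m jog '{"linear":[[0,0,0],[0,0,0],[0,0,0],[0,0,0],[-0.5,0,0],[-1.2,0,0],[-2,0,0],[-3,0,0],[-4,0,0],[-5,0,0],[-6,0,0],[-7,0,0],[-8,0,0],[-9,0,0],[-10,0,0],[-11,0,0],[-11.6,0,0],[-12,0,0],[-12,0,0],[-12,0,0]],"twist":[0,0,0,0,0,0,0,0,0,0,0,0,0,0,0,0,0,0,0,0],"claw":[-1,-1,-1,-1,-1,-1,-1,-1,-1,-1,-1,-1,-1,-1,-1,-1,-1,-1,-1,-1]}' 110;  python3 -m jog '{"linear":[[-0.5,0,0],[-1.2,0,0],[-2,0,0],[-3,0,0],[-4,0,0],[-5,0,0],[-6,0,0],[-7,0,0],[-8,0,0],[-9,0,0],[-10,0,0],[-11,0,0],[-11.6,0,0],[-12,0,0],[-12,0,0],[-12,0,0],[-12,0,0],[-12,0,0]],"twist":[0,0,0,0,0,0,0,0,0,0,0,0,0,0,0,0,0,0],"claw":[-1,-1,-1,-1,-1,-1,-1,-1,-1,-1,-1,-1,-1,-1,-1,-1,-1,-1]}' 110; python3 - <<'E'
from h import *
rep(); s=snap('wrist','w21.png')
a=s['pixels'][:,100:540,::-1]
b=snap('scene','s13.png')['pixels'][30:230,180:400,::-1]
cv2.imwrite('pics/crop19.png',np.hstack([cv2.resize(a,(400,364)),cv2.resize(b,(400,364))])); snap('top','t2.png')
E
```

```text
t: 27.18
tcp_pos: [0.4901, -0.0554, 0.1844]
tool_rot: [-0.589, -0.391, 0.59, -0.391]
force: [0.4, -0.1, -5.3]
finger_gap: 0.193
t: 28.68
tcp_pos: [0.4904, -0.0553, 0.3041]
tool_rot: [-0.589, -0.391, 0.59, -0.391]
force: [-1.2, -0.4, -5.3]
finger_gap: 0.193
t 28.68 p [ 0.4904 -0.0553  0.3041] x [-0.001  0.    -1.   ] y [ 0.921 -0.388 -0.002] q [-0.34  0.24  1.62 -0.    1.29  0.06] F [-1.2 -0.4 -5.3] gap 0.193
```

View pics/crop19.png

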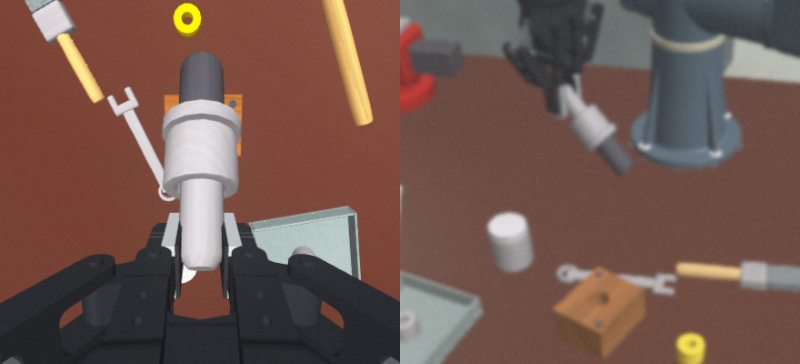

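View pics/t2.png

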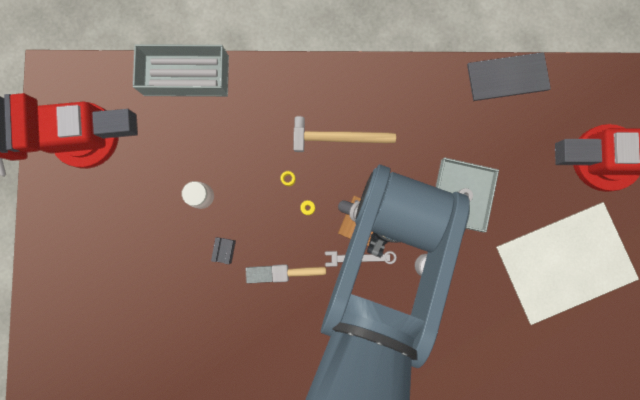

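```bash
python3 - <<'E'
from h import *
w=np.load('pics/w21.npz'); s=np.load('pics/s13.npz'); st,p,R=tool(); piv=p-R[:,0]*.038
for th in (45,50,55,60,65,70):
  a=np.deg2rad(th); ax=R[:,2]*np.sin(a)-R[:,0]*np.cos(a)
  o=piv-ax*.0545
  print(th,'foot z',round((o-ax*.04)[2]-.012*np.sin(a),3),'wrist tip,foot,collar',[proj(w,o+ax*k).round(0) for k in(.072,-.04,.004)],'scene foot,collar',[proj(s,o+ax*k).round(0) for k in(-.04,.004)])
im=s['pixels'][60:140,250:330,::-1]; cv2.imwrite('pics/crop20.png',cv2.resize(im,None,fx=7,fy=7,interpolation=cv2.INTER_CUBIC))
im=w['pixels'][40:320,220:420,::-1]; cv2.imwrite('pics/crop21.png',cv2.resize(im,None,fx=2,fy=2))
E
```

```text
45 foot z 0.267 wrist tip,foot,collar [array([324., 310.]), array([323.,  99.]), array([323., 165.])] scene foot,collar [array([299., 124.]), array([285., 106.])]
50 foot z 0.272 wrist tip,foot,collar [array([324., 311.]), array([323.,  88.]), array([323., 160.])] scene foot,collar [array([301., 122.]), array([287., 105.])]
55 foot z 0.278 wrist tip,foot,collar [array([324., 311.]), array([323.,  77.]), array([323., 156.])] scene foot,collar [array([303., 120.]), array([287., 104.])]
60 foot z 0.285 wrist tip,foot,collar [array([324., 311.]), array([323.,  66.]), array([323., 152.])] scene foot,collar [array([305., 118.]), array([288., 102.])]
65 foot z 0.291 wrist tip,foot,collar [array([323., 310.]), array([323.,  56.]), array([323., 148.])] scene foot,collar [array([306., 115.]), array([289., 101.])]
70 foot z 0.299 wrist tip,foot,collar [array([323., 310.]), array([323.,  46.]), array([323., 146.])] scene foot,collar [array([307., 113.]), array([289.,  99.])]
```

View pics/crop20.png

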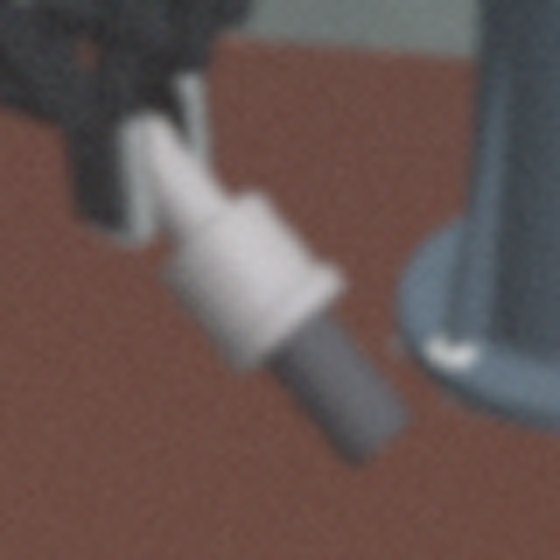

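View pics/crop21.png

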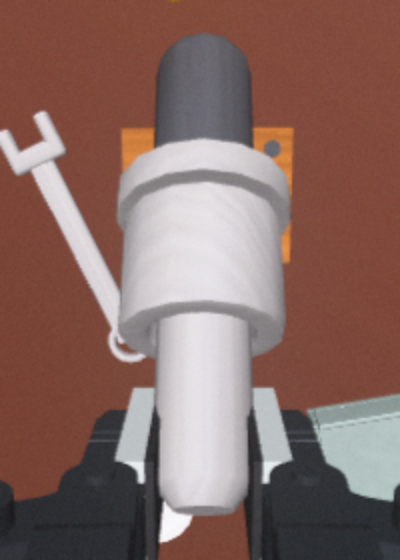

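```bash
cat > fit.py <<'E'
from h import *
from scipy.optimize import least_squares
w=np.load('pics/w21.npz'); s=np.load('pics/s13.npz'); st,p,R=tool()
prof=[(-.04,.012),(0,.012),(0,.02),(.008,.02),(.008,.018),(.036,.018),(.036,.01),(.067,.01),(.072,.006)]
ph=np.linspace(0,2*np.pi,48)
def rings(x):
    a=x[0]; ax=R[:,2]*np.sin(a)-R[:,0]*np.cos(a); n=R[:,2]*np.cos(a)+R[:,0]*np.sin(a); o=p-R[:,0]*(.038+x[1])+R[:,2]*x[2]-ax*.0545
    return o,ax,[[o+ax*z+r*(np.cos(t)*R[:,1]+np.sin(t)*n) for t in ph] for z,r in prof]
def P(c,ring): return np.array([proj(c,X) for X in ring])
def res(x):
    o,ax,rg=rings(x)
    wf=P(w,rg[0])[:,1].min(); wt=P(w,rg[-1])[:,1].max()
    f=proj(s,o-ax*.04); c=proj(s,o); d=f-c
    sf=P(s,rg[0])
    return [wf-56.5, wt-297.5, 20*(d[0]/d[1]-.79), (sf[:,1].max()-126.5), (sf[:,0].max()-308.3)]
r=least_squares(res,[1,0,0],x_scale=[.1,.01,.01]); print(np.rad2deg(r.x[0]),r.x,np.round(r.fun,2))
for nm,c,fx,(v0,v1,u0,u1) in(('w',w,2,(40,320,220,420)),('s',s,7,(60,140,250,330))):
    im=cv2.resize(np.ascontiguousarray(c['pixels'][v0:v1,u0:u1,::-1]),None,fx=fx,fy=fx)
    for g in rings(r.x)[2]: cv2.polylines(im,[((P(c,g)-[u0,v0])*fx).astype(np.int32)],True,(0,255,0),1)
    cv2.imwrite('pics/ov_%s.png'%nm,im)
a=cv2.imread('pics/ov_w.png');b=cv2.imread('pics/ov_s.png'); cv2.imwrite('pics/ov2.png',np.hstack([cv2.resize(a,(390,546)),cv2.resize(b,(400,546))[:, :400]]))
E
python3 fit.py
```

```text
47.347866608875464 [ 0.82637617  0.0037195  -0.00923094] [-0.07  0.09 -0.17  0.35 -0.04]
```

View pics/ov2.png

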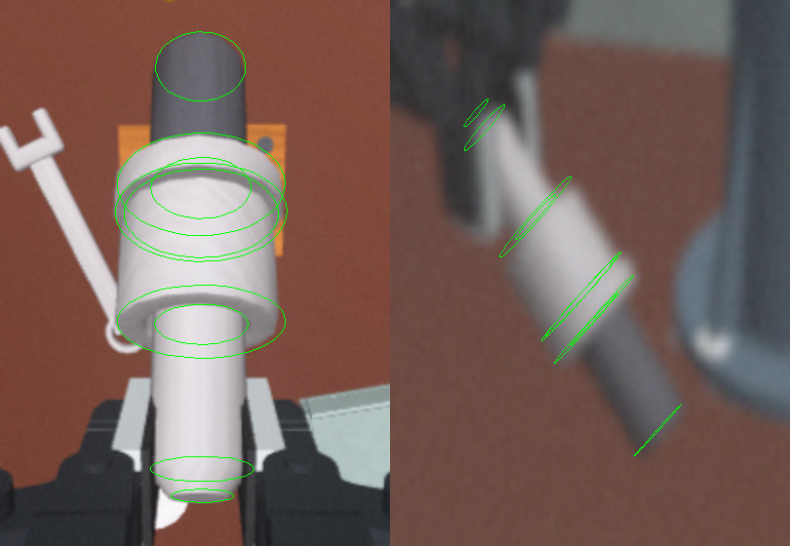

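```bash
cat > fit2.py <<'E'
exec(open('fit.py').read().split('def res')[0])
def res(x,full=True):
    o,ax,rg=rings(x[:3]); Q=[P(w,g) for g in rg]; W=lambda i:np.ptp(Q[i][:,0])
    def wid(v,i,j): # cylinder width at image row v, interpolated between ring extents
        vi,vj=[Q[k][np.argmax(Q[k][:,0])][1] for k in(i,j)]; return np.interp(v,*zip(*sorted([(vi,W(i)),(vj,W(j))])))
    return [Q[0][:,1].min()-56.5, Q[-1][:,1].max()-297.5, wid(75,0,1)-47, wid(275,6,7)-46, W(5)-82.5, max(W(2),W(3))-86.5]
r=least_squares(res,[1,0,0],x_scale=[.1,.01,.01]); print(np.rad2deg(r.x[0]),r.x,np.round(r.fun,2))
for th in(45,50,55,60,65):
    q=least_squares(lambda y:res([np.deg2rad(th),*y]),[0,0],x_scale=[.01,.01]); o,ax,_=rings([np.deg2rad(th),*q.x]); d=proj(s,o-ax*.04)-proj(s,o); print(th,'scene dx/dy',round(d[0]/d[1],2),'wrist rms',round(np.sqrt(np.mean(q.fun**2)),2), 'foot low z',round((o-ax*.04)[2]-.012*np.sin(np.deg2rad(th)),3),proj(s,o-ax*.04).round(1))
for nm,c,fx,(v0,v1,u0,u1) in(('w',w,2,(40,320,220,420)),('s',s,7,(60,140,250,330))):
    im=cv2.resize(np.ascontiguousarray(c['pixels'][v0:v1,u0:u1,::-1]),None,fx=fx,fy=fx)
    for g in rings(r.x)[2]: cv2.polylines(im,[((P(c,g)-[u0,v0])*fx).astype(np.int32)],True,(0,255,0),1)
    cv2.imwrite('pics/ov_%s.png'%nm,im)
a=cv2.imread('pics/ov_w.png');b=cv2.imread('pics/ov_s.png'); cv2.imwrite('pics/ov3.png',np.hstack([cv2.resize(a,(390,546)),cv2.resize(b,(400,400)) if 0 else cv2.copyMakeBorder(cv2.resize(b,(400,400)),0,146,0,0,cv2.BORDER_CONSTANT)]))
E
python3 fit2.py
```

```text
55.18204037768603 [ 0.96310829 -0.00585914 -0.0024849 ] [-0.58  0.57 -0.54  1.83 -1.14 -1.26]
45 scene dx/dy 0.74 wrist rms 3.66 foot low z 0.271 [302.9 124. ]
50 scene dx/dy 0.83 wrist rms 1.92 foot low z 0.271 [303.6 123.7]
55 scene dx/dy 0.93 wrist rms 1.09 foot low z 0.273 [304.1 123.1]
60 scene dx/dy 1.04 wrist rms 1.71 foot low z 0.274 [304.4 122.2]
65 scene dx/dy 1.17 wrist rms 2.76 foot low z 0.277 [304.8 121.3]
```

View pics/ov3.png

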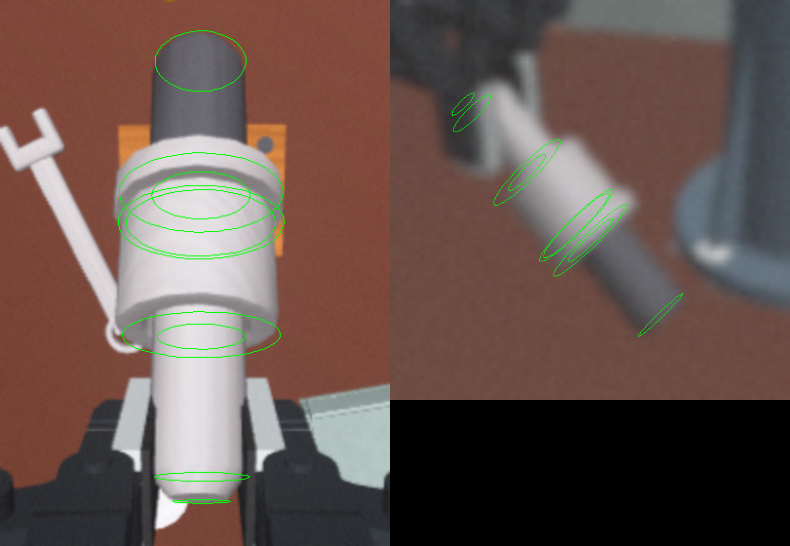

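The tilt estimates disagree: about 48° from the scene slope, 55° from the wrist fit and 60° from the arc geometry. The force at the end of the arc was nearly vertical, so the collar had come to rest on the block top. That is too close to half way, so I'll go back down, shifted off the hole, and press the collar gently on the block to tip it further.

```bash
python3 -m jog '{"linear":[[1.5,0,-0.2],[4,0,-0.6],[7,0,-1.0],[10,0,-1.2],[13,0,-1.2],[16,0,-1.2],[19,0,-1.2],[21,0,-1.2],[22.4,0,-1.2],[22.8,0,-1.2],[23,0,-1.2],[23,0,-1.2],[23,0,-1.2]],"twist":[0,0,0,0,0,0,0,0,0,0,0,0,0],"claw":[-1,-1,-1,-1,-1,-1,-1,-1,-1,-1,-1,-1,-1]}' 110; python3 -m jog '{"linear":[[0,0,0],[0,0,0],[0.2,0,0],[0.4,0,0],[0.6,0,0],[0.8,0,0],[1.0,0,0],[1.0,0,0]],"twist":[0,0,0,0,0,0,0,0],"claw":[-1,-1,-1,-1,-1,-1,-1,-1]}' 40; python3 - <<'E'
from h import *
rep(); s=snap('wrist','w22.png')
a=s['pixels'][60:340,160:480,::-1]
b=snap('scene','s14.png')['pixels'][120:230,230:360,::-1]
cv2.imwrite('pics/crop22.png',np.hstack([cv2.resize(a,(400,350)),cv2.resize(b,(400,350))]))
E
```

```text
t: 29.92
tcp_pos: [0.4966, -0.0447, 0.0756]
tool_rot: [0.59, 0.39, -0.589, 0.392]
force: [-0.2, -0.2, -4.0]
finger_gap: 0.195
t: 30.58
tcp_pos: [0.4955, -0.0442, 0.0643]
tool_rot: [-0.589, -0.391, 0.589, -0.391]
force: [0.2, 1.1, -3.7]
finger_gap: 0.195
t 30.58 p [ 0.4955 -0.0442  0.0643] x [-0.  0. -1.] y [ 0.921 -0.389 -0.   ] q [-0.31  0.59  1.87  0.    0.68  0.08] F [ 0.2  1.1 -3.7] gap 0.195
```

View pics/crop22.png

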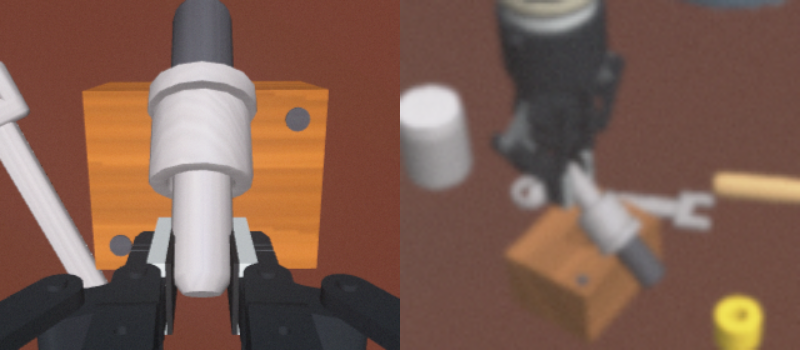

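Just touching now. Press down another 13 mm.

```bash
python3 -m jog '{"linear":[[0.15,0,0],[0.3,0,0],[0.45,0,0],[0.6,0,0],[0.75,0,0],[0.9,0,0],[1.05,0,0],[1.2,0,0],[1.3,0,0],[1.3,0,0]],"twist":[0,0,0,0,0,0,0,0,0,0],"claw":[-1,-1,-1,-1,-1,-1,-1,-1,-1,-1]}' 40; python3 - <<'E'
from h import *
rep(); s=snap('wrist','w23.png')
a=s['pixels'][60:340,160:480,::-1]
b=snap('scene','s15.png')['pixels'][120:230,230:360,::-1]
cv2.imwrite('pics/crop23.png',np.hstack([cv2.resize(a,(400,350)),cv2.resize(b,(400,350))]))
E
```

```text
t: 31.52
tcp_pos: [0.4953, -0.0496, 0.0577]
tool_rot: [-0.587, -0.39, 0.589, -0.395]
force: [-16.2, -19.5, 47.9]
finger_gap: 0.194
t 31.52 p [ 0.4953 -0.0496  0.0577] x [ 0.001 -0.009 -1.   ] y [ 0.924 -0.383  0.005] q [-0.32  0.6   1.88 -0.01  0.66  0.08] F [-16.2 -19.5  47.9] gap 0.194
```

View pics/crop23.png

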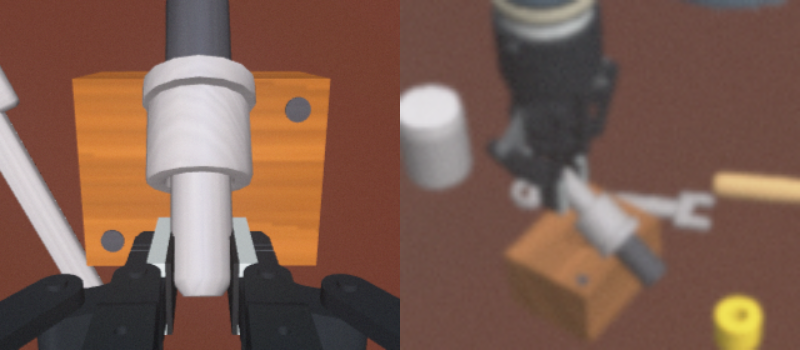

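48 N: the block's edge is bearing on the collar's underside. Backing off, then moving out so that only the shank near its foot leans on the edge, and continuing the arc.

```bash
python3 -m jog '{"linear":[[-0.6,0,0],[-1.6,0,0],[-2.6,0,0],[-3.2,0,0.2],[-3.2,0,0.6],[-2.8,0,0.9],[-2.43,0,1.18],[-2.25,0,1.35],[-2.05,0,1.5],[-1.86,0,1.67],[-1.65,0,1.82],[-1.45,0,1.97],[-1.25,0,2.11],[-1.25,0,2.11]],"twist":[0,0,0,0,0,0,0,0,0,0,0,0,0,0],"claw":[-1,-1,-1,-1,-1,-1,-1,-1,-1,-1,-1,-1,-1,-1]}' 35; python3 - <<'E'
from h import *
rep(); s=snap('wrist','w24.png')
a=s['pixels'][60:340,160:480,::-1]
b=snap('scene','s16.png')['pixels'][120:230,230:360,::-1]
cv2.imwrite('pics/crop24.png',np.hstack([cv2.resize(a,(400,350)),cv2.resize(b,(400,350))]))
E
```

```text
t: 32.78
tcp_pos: [0.4875, -0.0637, 0.0645]
tool_rot: [0.59, 0.391, -0.589, 0.391]
force: [-1.3, 1.3, 6.3]
finger_gap: 0.194
t 32.78 p [ 0.4875 -0.0637  0.0645] x [ 0.001  0.    -1.   ] y [ 0.921 -0.389  0.   ] q [-0.36  0.58  1.89  0.    0.67  0.04] F [-1.3  1.3  6.3] gap 0.194
```

View pics/crop24.png

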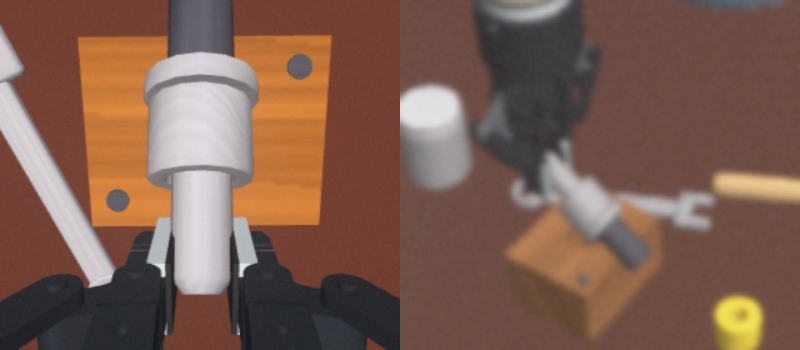

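```bash
python3 -m jog '{"linear":[[0.15,0,0.1],[0.3,0,0.2],[0.45,0,0.3],[0.6,0,0.4],[0.7,0,0.45],[0.8,0,0.5],[0.8,0,0.5],[0.8,0,0.5]],"twist":[0,0,0,0,0,0,0,0],"claw":[-1,-1,-1,-1,-1,-1,-1,-1]}' 30; python3 - <<'E'
from h import *
rep(); s=snap('wrist','w25.png')
a=s['pixels'][60:340,160:480,::-1]
b=snap('scene','s17.png')['pixels'][120:230,230:360,::-1]
cv2.imwrite('pics/crop25.png',np.hstack([cv2.resize(a,(400,350)),cv2.resize(b,(400,350))]))
E
```

```text
t: 33.55
tcp_pos: [0.4861, -0.0688, 0.057]
tool_rot: [0.59, 0.39, -0.589, 0.392]
force: [-1.3, -1.1, 6.8]
finger_gap: 0.196
t 33.55 p [ 0.4861 -0.0688  0.057 ] x [ 0.002 -0.001 -1.   ] y [ 0.921 -0.389  0.002] q [-0.37  0.6   1.89  0.    0.65  0.03] F [-1.3 -1.1  6.8] gap 0.196
```

View pics/crop25.png

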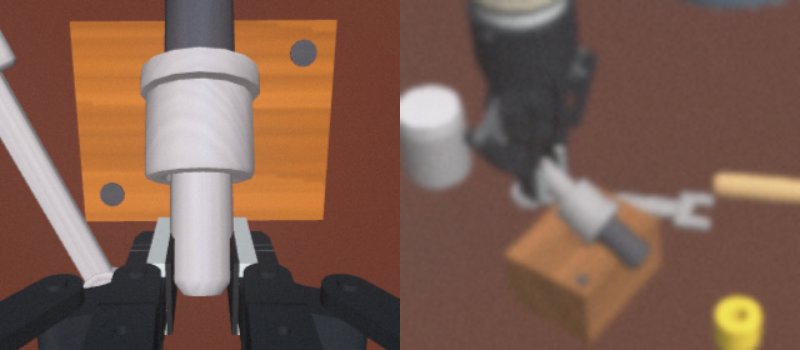

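```bash
python3 -m jog '{"linear":[[0.15,0,0.05],[0.3,0,0.1],[0.45,0,0.15],[0.5,0,0.2],[0.5,0,0.2],[0.5,0,0.2]],"twist":[0,0,0,0,0,0],"claw":[-1,-1,-1,-1,-1,-1]}' 30; python3 - <<'E'
from h import *
rep()
E
python3 -m jog '{"linear":[[0,0,0],[0,0,0],[0,0,0],[0,0,0],[-0.5,0,0],[-1.2,0,0],[-2,0,0],[-3,0,0],[-4.5,0,0],[-6,0,0],[-7.5,0,0],[-9,0,0],[-10.5,0,0],[-12,0,0],[-13.5,0,0],[-15,0,0],[-16.5,0,0],[-18,0,0],[-19.5,0,0],[-20.5,0,0]],"twist":[0,0,0,0,0,0,0,0,0,0,0,0,0,0,0,0,0,0,0,0],"claw":[-1,-1,-1,-1,-1,-1,-1,-1,-1,-1,-1,-1,-1,-1,-1,-1,-1,-1,-1,-1]}' 110; python3 -m jog '{"linear":[[-1,0,0],[-2.2,0,0],[-3.4,0,0],[-4.2,0,0],[-4.5,0,0],[-4.5,0,0],[-4.5,0,0],[-4.5,0,0]],"twist":[0,0,0,0,0,0,0,0],"claw":[-1,-1,-1,-1,-1,-1,-1,-1]}' 110;  python3 - <<'E'
from h import *
rep(); s=snap('wrist','w26.png'); c=snap('scene','s18.png')
a=s['pixels'][40:320,220:420,::-1]
b=c['pixels'][60:140,240:320,::-1]
cv2.imwrite('pics/crop26.png',np.hstack([cv2.resize(a,(386,540)),cv2.copyMakeBorder(cv2.resize(b,(400,400),interpolation=cv2.INTER_CUBIC),0,140,0,0,cv2.BORDER_CONSTANT)]))
E
```

```text
t: 34.15
tcp_pos: [0.4855, -0.0709, 0.052]
tool_rot: [0.59, 0.39, -0.589, 0.392]
force: [-0.4, -0.5, 6.3]
finger_gap: 0.194
t 34.15 p [ 0.4855 -0.0709  0.052 ] x [ 0.002 -0.001 -1.   ] y [ 0.921 -0.389  0.002] q [-0.37  0.61  1.9  -0.    0.64  0.03] F [-0.4 -0.5  6.3] gap 0.194
t: 35.82
tcp_pos: [0.4838, -0.0706, 0.2574]
tool_rot: [-0.589, -0.391, 0.59, -0.392]
force: [0.3, -0.6, -4.3]
finger_gap: 0.191
t: 36.48
tcp_pos: [0.4838, -0.0701, 0.3003]
tool_rot: [-0.589, -0.392, 0.59, -0.39]
force: [0.7, -0.4, -5.2]
finger_gap: 0.199
t 36.48 p [ 0.4838 -0.0701  0.3003] x [-0.002  0.001 -1.   ] y [ 0.921 -0.388 -0.002] q [-0.37  0.23  1.63 -0.    1.28  0.03] F [ 0.7 -0.4 -5.2] gap 0.199
```

View pics/crop26.png

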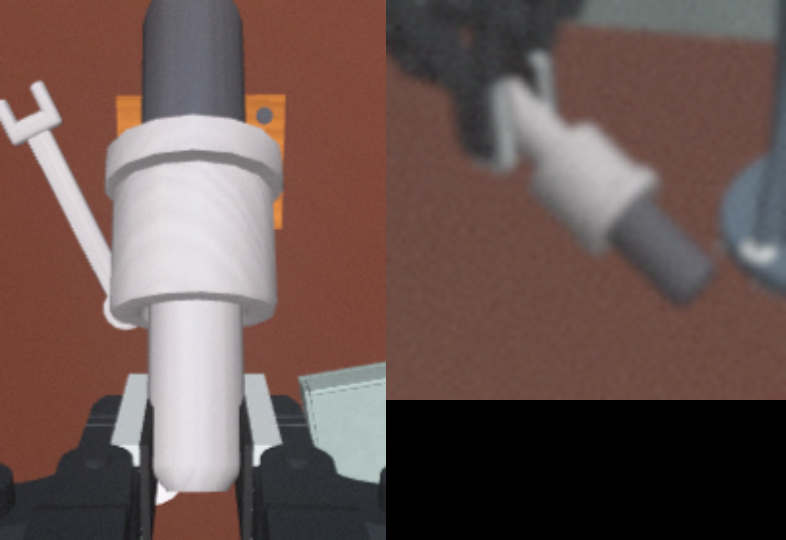

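The scene slope is now about 1.05, meaning roughly 60°. I'll hold briefly, check for creep, and get a numeric slope.

```bash
python3 -m jog '{"linear":[[0,0,0],[0,0,0],[0,0,0],[0,0,0],[0,0,0],[0,0,0],[0,0,0],[0,0,0]],"twist":[0,0,0,0,0,0,0,0],"claw":[-1,-1,-1,-1,-1,-1,-1,-1]}' 110; python3 - <<'E'
from h import *
rep(); s=snap('wrist','w27.png'); c=snap('scene','s19.png'); st,p,R=tool()
w0=np.load('pics/w26.npz')['pixels']; print('wrist diff gauge region',np.abs(w0[40:300,270:370].astype(int)-s['pixels'][40:300,270:370]).mean())
im=np.ascontiguousarray(c['pixels'][60:140,240:320]); hsv=cv2.cvtColor(im,cv2.COLOR_RGB2HSV).astype(int)
r=im.astype(int)
m=((r[:,:,0]-r[:,:,2])<14)
m[:,:24]=0; m[:25]=0; m[:,66:]=0
n,l,stt,_=cv2.connectedComponentsWithStats(m.astype(np.uint8)); k=1+np.argmax(stt[1:,4]); ys,xs=np.nonzero(l==k); print(stt[k])
v=cv2.fitLine(np.stack([xs,ys],1).astype(np.float32),cv2.DIST_L2,0,.01,.01).ravel(); print('slope dx/dy',v[0]/v[1])
piv=p-R[:,0]*.038
for th in (45,50,55,60,65,70,75):
  a=np.deg2rad(th); ax=R[:,2]*np.sin(a)-R[:,0]*np.cos(a); o=piv-ax*.0545; d=proj(s:=c,o-ax*.04)-proj(c,o+ax*.036); print(th,round(d[0]/d[1],2),end='; ')
E
```

```text
t: 37.25
tcp_pos: [0.4846, -0.0702, 0.3012]
tool_rot: [0.589, 0.391, -0.589, 0.391]
force: [-0.1, -0.5, -3.8]
finger_gap: 0.193
t 37.25 p [ 0.4846 -0.0702  0.3012] x [ 0. -0. -1.] y [ 0.921 -0.388  0.   ] q [-0.37  0.23  1.63  0.    1.28  0.03] F [-0.1 -0.5 -3.8] gap 0.193
wrist diff gauge region 2.4416025641025643
[ 24  25  41  36 664]
slope dx/dy 1.1270603
45 0.75; 50 0.83; 55 0.93; 60 1.04; 65 1.17; 70 1.33; 75 1.53;
```

View pics/s19.png

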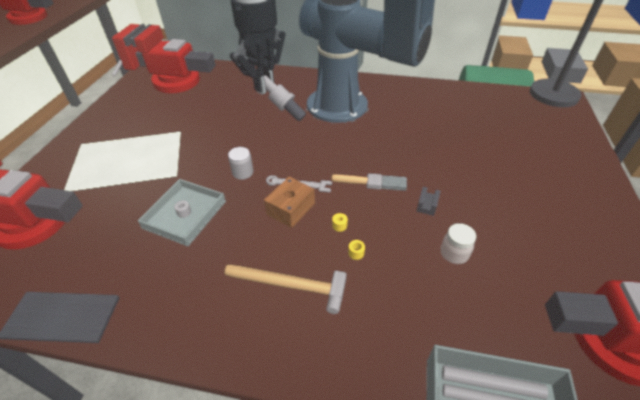

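The tilt reads about 63° and the gauge is still, with its foot about 27 cm up. Sleeve_narrow is in the tray at (183,209) and the other things haven't moved. Handing in.

```bash
python3 -c "
from station import manip
print(manip.sign_off())"
```

```text
the job is handed in; nothing more can be done
None
```

I put the thin-walled steel sleeve on the pin, down on the collar, and the thick-walled one in the scrap tray. I then drew the gauge out of the holder and handed in at about 37 s, with the gauge held tipped in the gripper.

**How it was tipped:** the jog moves cannot tilt the tool. I tipped the gauge inside the jaws by leaning it on the holder's top edge, then tightened the grip to 110 N and lifted.

**Last checks:**
- **Tilt:** about 63° from upright by a line fit in the scene picture. A hand reading of the shank edges gave about 60°. The pin tip is the higher end.
- **Height:** the low end is about 27 cm above the bench. I calculated this from the tool height and tilt, not from a separate measurement.
- **Stillness:** two wrist pictures 0.8 s apart showed no visible creep.
- **Sleeves:** the fitting sleeve looks seated on the collar, and the scrap sleeve stands in the tray.
- **Other things:** the wrench, brush, hammer, V-block, oil can, jar and both yellow look-alikes look unmoved.

**What disagreed or went wrong:**
- The real fingertips sit about 26–30 mm short of the stated TCP, so my first grasp closed just above the sleeve and had to be redone lower.
- After the first tipping pass, my tilt estimates ranged from 47° to 61°. That was too close to half way, so I tipped it further.
- During that second pass the holder's edge jammed against the collar. The wrist force read about 54 N, under the 120 N limit, and I backed off. That load went through the held gauge, not the arm or gripper body.

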